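# Square a tube-rack nest by its diagonals and clamp it

## Robot

A 6-joint arm with a two-finger parallel gripper is mounted at the origin on the work surface. World frame = base frame: x ahead of the robot, y to its left, z up, the work surface at z = 0. Lengths are in m, angles in rad, forces in N, time in s.
With the tool pointing down it reaches from about 0.375 to 0.9 m from the base axis. Payload 3.1 kg.
Tool frame: the origin (TCP) lies between the finger pads; the fingertips stand 19 mm ahead of it and the grasp point (between the pads) is the TCP; z points along the fingers, y is the direction in which the jaws open and shut (so a half turn about z gives the same grasp; the last joint's range is limited). The gripper opens to 87 mm and grips with 3 to 60 N. Pads are 19 mm wide; open, the fingers measure 117 mm over their backs; the gripper's body (75 mm by 190 mm) begins 51 mm behind the grasp point.
Start: joints at [-1.498, 0.527, 1.433, -0, 1.181, -0.178], TCP at [0.155, -0.605, 0.242] pointing down, gripper open.
Joint ranges: [-3.08, 3.08], [-0.75, 2.2], [0.22, 2.44], [-1.43, 4.57], [0, 2.65], [-2.85, 2.85]. Speed limits (rad/s): [2.79, 2.79, 3.14, 3.14, 3.14, 3.14].

## Interface

Orientations are given as a unit quaternion [x, y, z, w].
In Python, from rig import robot gives the robot as it stands.
- The arm moves only by the tool apply_moves, never from a script. Its argument "series" is a list of rows, each a list of 7 numbers: the shift along the tool's x, y, z in cm, then the turn, a rotation vector about the tool's x, y, z in degrees, then the opening, from 0 (shut) to 1 (fully open). In form: [[dx, dy, dz, rx, ry, rz, grip], ...]. A call has 1 to 5 rows; each row is the pose to reach, as a shift and turn from the pose commanded when the call began, along the tool's axes at that moment; what a row does not reach only later rows make up. A row lasts 1/12 s, in which the tool goes at most 41.7 mm and 7.16 degrees, less where a joint would pass 70% of its speed; a pose out of reach is approached as far as the arm can. A call with a gripper value outside its range is refused whole. The fingers move at their own pace and stop on an object; "newtons" is the grip in N (left out, the last holds). Time passes only in rows, so rows that repeat a pose let the fingers close. It gives the time, the measured TCP pose, the force and the opening at its end, in the units of the state.
- robot.get_obs(): the state, without advancing time (a new reading comes with each control period).
- robot.camera(name): name is "scene" or "top" or "wrist"; returns the picture (480x640x3 uint8, red, green, blue); there is no depth.
- robot.camera_params(name): a dict with "mtx" (3x3 intrinsics, pixels), "origin" and "rotation" of the camera in the world. Camera axes: x right, y down, z forward; pixel columns grow to the right and rows downward; lengths in m; the calibration is good to about 2 mm. A picture is of the moment at which its call begins: read the wrist's pose just before it. camera_params takes no time and is no camera call; for the wrist camera it gives the pose at the moment of the call.
- robot.hand_in(): hands the job in, once; it reports no verdict.
The state is a dict: "time": time; "q": joint angles; "joint_velocities": joint speeds; "joint_torque": joint torques, N m; "position": TCP position; "tool_rot": TCP orientation; "ft_force": force on the tool from outside, world axes, zero at the start; "moment": the same for the moment, N m; "grip_width": finger opening in m.
Only numpy, scipy, OpenCV 4.12 (cv2) and the standard library are available. Lean on these libraries where they do the work, as an engineer would, in place of code of your own. Each camera call takes 0.05 s, during which the arm holds its last target. There are 200 camera calls.

## Task

Check the adjustable tube-rack nest for square with the sprung slide rule: measure the inside diagonal between its two yellow-capped corners, then the one between its two violet-capped corners, each time with both ends of the rule home in the corners for a moment. If the diagonals differ by more than 4 mm, push the frame over until they agree to within 4 mm; then turn the T-handle clockwise until it stiffens and the clamp is tight. Finish with the rule back on its slanted stand as you found it, and do not shift the racks, bottle, dish or carton.

Things in the scene. Friction and masses are not known exactly. Their poses are not given: they have to be found in the camera images.
- nest: Adjustable tube-rack nest fixed to the bench: black plate 12 mm thick with a pinned four-bar aluminium frame on it. Origin: frame centre at bench height; the plate spans x -134 to +92, y -119 to +119 mm in its axes; +x points away from the robot at yaw 0. The near bar (x = -72, along y) is fixed. Inside opening when square 180 (y) x 130 (x) mm, diagonals 222 mm.
- left_bar: Left swinging bar of the frame. Like all the bars 14 mm wide and 16 mm high, on the plate (top 28 mm above the bench, corner caps to 34 mm). Origin: its near pin, nest (-72, +97, 12) mm; x along the bar to its far pin at 144 mm; a tail runs 45 mm back under the clamp. The frame leans as a parallelogram, at the start up to 0.14 rad either way (far bar towards nest +y or -y), and stays where left.
- right_bar: Right swinging bar, parallel to the left one: origin at its near pin, nest (-72, -97, 12) mm, far pin at x = 144 mm. The frame's pins are stiff, 0.9 N m in all: pushing it over takes about 7 N sideways at the far end of a side bar, for instance with a closed gripper against the bar's outer face.
- near_left (a point): Inside corner at the frame's near left, yellow cap (the pin's cap, 18 mm across, beside the corner): where the two inner bar faces meet, at mid-height of the bars (20 mm above the bench). Fixed, nest axes (-65, +90, 20) mm. A round rule end (radius 5 mm) that is home touches both bars, its centre about 7 mm from this point, 5 mm from each bar.
- far_right (a point): Inside corner at the far right, yellow cap, opposite near_left; on the moving far bar: nest (+65, -90, 20) mm when square.
- near_right (a point): Inside corner at the near right, violet cap; fixed, nest (-65, -90, 20) mm.
- far_left (a point): Inside corner at the far left, violet cap, opposite near_right; on the far bar: nest (+65, +90, 20) mm when square. Its nest y is 90 + 144 sin(lean) mm. Leaning to +y makes the violet diagonal longer and the yellow one shorter, each by about 1 mm per 0.01 rad (1.4 mm at this corner).
- rule: Sprung slide rule, loose, 180 g: aluminium channel 16 mm wide, 12 mm high, x -70 to +109 mm, with a red grip block 36 mm long, 16 mm wide, 12 to 36 mm above the underside; hold it across the block, about 26 mm above the underside. Origin: underside, below the block's centre; x along the rule to its fixed heel end; z up. A sprung steel tongue slides out towards -x.
- rule_heel (a point): Centre of the fixed round end of the rule (cylinder of radius 5 mm, 12 mm high): rule axes (104, 0, 6) mm. High end on the stand.
- rule_nose (a point): Centre of the round end of the sliding tongue (radius 5 mm, 12 mm high): rule axes (-76 - reading, 0, 6) mm. Low end on the stand.
- rule_tongue (a joint): Reading of the rule: 0 tongue fully in, 0.048 m fully out (where its spring holds it when free). The centres of the round ends are 180 mm + reading apart. Spring 2 N out, 3.9 N in. About 28 mm when home in a square nest, 13 to 42 mm at the start: put the nose into its corner first with the heel held high, press towards that corner, lower the heel, let the spring seat both ends.
- rule_stand: Fixed stand for the rule, left or right of the nest (changes places with rack_yellow). Foot 235 x 70 x 10 mm. The rule lies on a 35 degree slope rising towards stand +x, in two open saddles (16 mm long, 22 mm between cheeks that rise 12 mm) 50 mm below and 72 mm above rule_rest along the slope, its nose against a toe stop. Origin: on the bench below rule_rest.
- rule_rest (a point): Where the rule's origin (rule) lies when it rests in the stand: stand axes (0, 0, 95) mm.
- heel_rest (a point): Where the rule's heel end (rule_heel) lies when the rule rests in the stand.
- t_handle (a point): Centre of the clamp's T-handle bar: nest axes (-106, +97) mm, 90 mm above the bench; a level steel bar 76 mm long, 10 mm thick. Its own y axis runs along the bar. It stands on a steel bridge (26 mm wide, top 52 mm above the bench) over the tail of the left bar.
- clamp_screw (a joint): T-handle angle in rad, growing clockwise seen from above; the bar lies along nest y at 0. Starts at 0.6 to 1.05, turns easily (0.12 N m) until the pad meets the bar's tail at 1.75, then the resistance rises by about 0.3 N m per rad; tight from 1.92 on. Let go, it stays, or springs back to about 2.1 if turned further; end stop at 2.8.
- rack_yellow: Bystander: loose black tube rack 180 x 75 mm, 36 mm high, with yellow-capped tubes to 93 mm; origin under its centre.
- rack_violet: Bystander: loose black tube rack 54 x 180 mm with violet-capped tubes to 93 mm, beyond the nest.
- rack_grey: Bystander: loose black tube rack 54 x 160 mm with grey-capped tubes to 93 mm, beyond the nest.
- rack_blue: Bystander: loose black tube rack 75 x 96 mm with blue-capped tubes to 93 mm, far right.
- dish: Bystander: loose steel dish, 110 mm across, 32 mm high, on the left.
- bottle: Bystander: loose white bottle, 64 mm across, 150 mm high, far left.
- carton: Bystander: loose cardboard carton 180 x 100 x 70 mm, on the right.
Mind the look-alikes: they are no part of the job. There is more than one size of the rule; the job needs the larger.

How it is judged:
On the way, in this order (a step that is already met when the one before it is completed fails the run):
1. the rule spans the yellow diagonal, both ends home in the inside corners (((distance between rule_heel and near_left below 0.0105 m and distance between rule_nose and far_right below 0.0105 m) or (distance between rule_heel and far_right below 0.0105 m and distance between rule_nose and near_left below 0.0105 m))), for 0.3 s.
2. the rule spans the violet diagonal, both ends home in the inside corners (((distance between rule_heel and near_right below 0.0105 m and distance between rule_nose and far_left below 0.0105 m) or (distance between rule_heel and far_left below 0.0105 m and distance between rule_nose and near_right below 0.0105 m))), for 0.3 s.
3. the frame is square and the clamp is tight (y of far_left in the frame of nest between 0.087 and 0.093 m and value of joint clamp_screw above 1.92 rad), for 0.2 s.
At the end, for the whole second after the job is handed in: The frame is square (far_left at 90 mm in the nest's y, within 3 mm, so that the diagonals agree within about 4 mm), the T-handle is tight (clamp_screw above 1.92 rad), and the rule lies still on its stand, grip block up, its origin and its heel end each within 15 mm of their resting points (all of step 3 and distance between rule and rule_rest below 0.015 m and distance between rule_heel and heel_rest below 0.015 m and angle between rule's own z axis and vertical below 0.8 rad and linear speed of rule below 0.02 m/s); the robot touches nothing.
It fails at once if the clamp is tightened on a frame that is plainly out of square (corner more than 5 mm off) (value of joint clamp_screw above 1.92 rad and (y of far_left in the frame of nest below 0.085 m or y of far_left in the frame of nest above 0.095 m)).
It fails at once if a bystander is shifted by more than 40 mm (distance of any of rack_yellow, rack_violet, rack_grey, rack_blue, dish, bottle, carton from where it was at the start of the episode above 0.04 m).
It also fails if it takes over 72 s, if anything falls off the work surface, if the arm or the gripper's body presses on something with over 40 N, if the wrist force passes 120 N, or if a joint passes its speed limit or range.

## Working session

There is one attempt and no reset: what is moved stays moved. The work goes in short steps, Python scripts to look and compute and a tool call to move; the robot and the scene stay as the last step left them, time stands still between calls to the robot, and variables do not carry over. Pictures are saved under pics/ and viewed, about 8 in all and at most 12, crops included, and the job is handed in when it is done.

Besides the shell and the picture viewer there is one more tool, called after "Call:" in YAML: its name, and indented under it one key for each argument. apply_moves: Moves the arm, as the interface text tells. Its arguments: {"type":"object","properties":{"series":{"type":"array"},"newtons":{"type":"number"}},"required":["series"]}

```bash
ls; mkdir -p pics
python3 - <<'E'
from rig import robot
import cv2
for n in("scene","top"):
    cv2.imwrite(f"pics/{n}0.png",robot.camera(n)[:,:,::-1])
    p=robot.camera_params(n);print(n,p)
print(robot.get_obs())
E
```

```text
pics
scene {'mtx': array([[449.29051644,   0.        , 322.16922885],
       [  0.        , 449.29051644, 246.63093824],
       [  0.        ,   0.        ,   1.        ]]), 'origin': array([1.21864206, 0.29389735, 0.81662383]), 'rotation': array([ 0.50289018,  0.76779029, -0.32973398, -0.22107699])}
top {'mtx': array([[596.15108211,   0.        , 324.69439921],
       [  0.        , 596.15108211, 246.13554629],
       [  0.        ,   0.        ,   1.        ]]), 'origin': array([0.30542237, 0.02131042, 1.42884662]), 'rotation': array([ 0.71192643, -0.69589986,  0.07399253, -0.05838885])}
{'time': 0.1, 'q': array([-1.49848714e+00,  5.28370862e-01,  1.43380544e+00,  1.95657545e-06,
        1.18139628e+00, -1.78505530e-01]), 'joint_velocities': array([ 1.79081027e-03, -2.68139669e-03, -1.35152690e-03,  6.44592601e-05,
       -2.05288057e-03, -9.08156736e-04]), 'joint_torque': array([-4.08207907e-04, -4.40986526e+01, -1.77150536e+01,  6.34172140e-02,
        5.33880503e-02, -4.49851484e-05]), 'position': array([ 0.15509963, -0.60479052,  0.24066094]), 'tool_rot': array([ 9.92146358e-01,  1.25078473e-01,  5.34441753e-05, -9.88524290e-04]), 'ft_force': array([0.55188631, 0.63880545, 0.36198832]), 'moment': array([ 0.00806396,  0.00989921, -0.03978836]), 'grip_width': 0.08653278447153091}
```

View pics/top0.png

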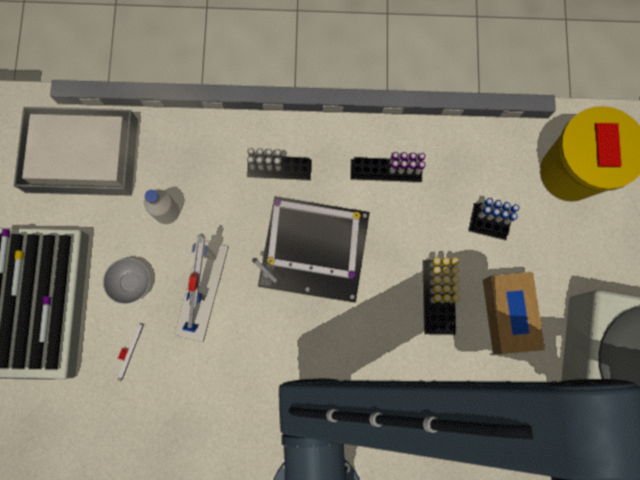

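View pics/scene0.png

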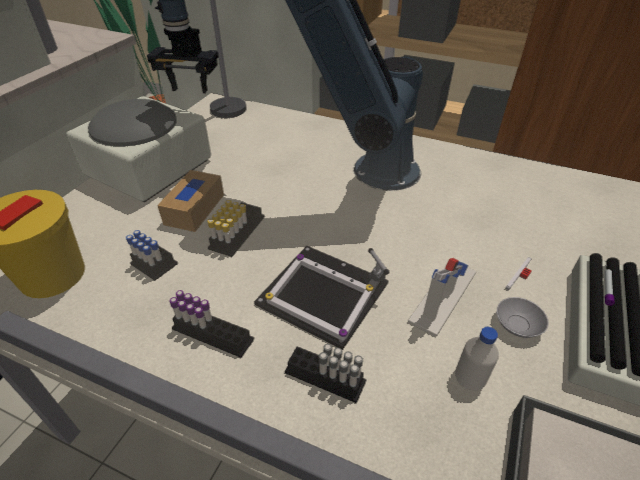

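Run:
```python
import cv2
a=cv2.imread("pics/top0.png")
cv2.imwrite("pics/c1.png",cv2.resize(a[195:345,172:372],None,fx=4,fy=4,interpolation=cv2.INTER_CUBIC))
b=cv2.imread("pics/scene0.png")
cv2.imwrite("pics/c2.png",cv2.resize(b[240:350,250:500],None,fx=3.2,fy=3.2,interpolation=cv2.INTER_CUBIC))
```

```text
(no output)
```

View pics/c1.png

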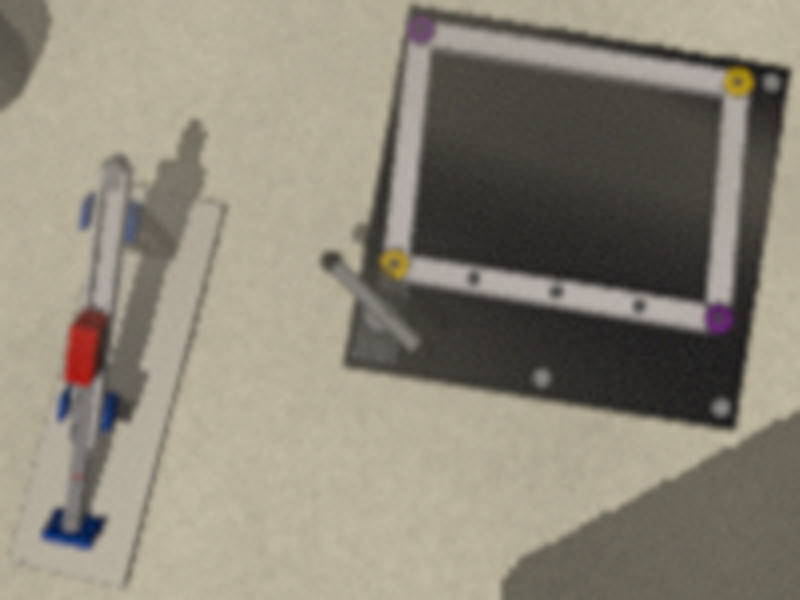

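View pics/c2.png

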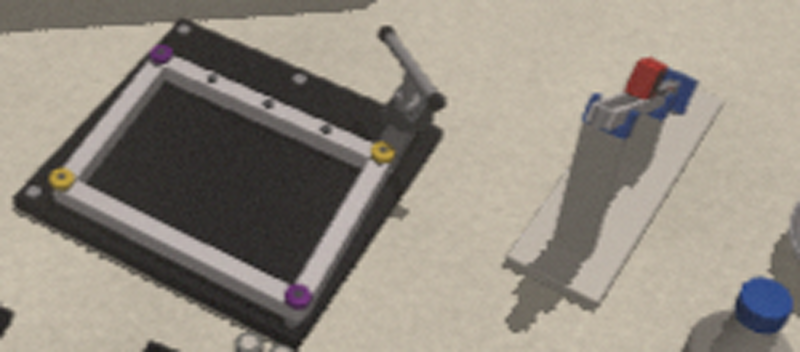

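```bash
cat > h.py <<'E'
import numpy as np
from scipy.spatial.transform import Rotation as R
from scipy.optimize import least_squares
from rig import robot
def cam(n):
    p=robot.camera_params(n); return p['mtx'],np.array(p['origin']),R.from_quat(p['rotation'])
def proj(c,X):
    K,o,r=c; x=r.inv().apply(np.atleast_2d(X)-o)@K.T; return x[:,:2]/x[:,2:]
def ray(c,uv,z):
    K,o,r=c; uv=np.atleast_2d(uv); d=r.apply(np.c_[uv,np.ones(len(uv))]@np.linalg.inv(K).T)
    return o+d*((z-o[2])/d[:,2])[:,None]
def rz(a,x): 
    x=np.atleast_2d(x).astype(float); return R.from_rotvec([0,0,a]).apply(x)
E
python3 - <<'E'
from h import *
T=cam("top");S=cam("scene")
t=lambda l:np.array(l)/4+[172,195]-.375
s=lambda l:np.array(l)/3.2+[250,240]-.34
ct=t([[420,30],[739,82],[396,264],[719,319]]);cs=s([[298,296],[62,179],[382,151],[161,54]])
def caps(p):
    x,y,a,l=p;d=144*np.sin(l);f=-72+144*np.cos(l)
    P=np.array([[f,97+d,34],[f,-97+d,34],[-72,97,34],[-72,-97,34]])/1000
    return rz(a,P)+[x,y,0]
print(ray(T,ct,.034),ray(S,cs,.034),sep="\n")
for nm,fun in (("both",lambda p:np.r_[proj(T,caps(p))-ct,proj(S,caps(p))-cs].ravel()),("top",lambda p:(proj(T,caps(p))-ct).ravel()),("scene",lambda p:(proj(S,caps(p))-cs).ravel())):
    r=least_squares(fun,[.55,.0,0,0]);print(nm,r.x.round(4),r.fun.round(2))
    if nm=="both":p=r.x
ht=ray(T,t([[330,260],[414,347]]),.09);hs=ray(S,s([[437,102],[387,34]]),.09)
print("handle",ht,hs, "pred",rz(p[2],[-.106,.097,.09])+[p[0],p[1],0])
for h in(ht,hs):
    d=h[0]-h[1];print(np.linalg.norm(d),np.arctan2(d[1],d[0])-p[2])
print("foot",ray(T,t([[225,205],[125,585],[12,560]]),.01))
c35,s35=np.cos(.6109),np.sin(.6109)
# stand features: x,y,z
sp=lambda q:rz(q[2],[[109*c35-12*s35,0,95+109*s35+12*c35],[-36*s35,0,95+36*c35],[-124*c35-6*s35,0,95-124*s35+6*c35]]/np.array(1000))+[q[0],q[1],0]
ft=t([[117,158],[88,343],[73,528]])
r=least_squares(lambda q:(proj(T,sp(q))-ft).ravel(),[.5,.25,0]);print(r.x,r.fun.round(2))
E
```

```text
[[ 0.67550824  0.11123793  0.034     ]
 [ 0.64836775 -0.08162944  0.034     ]
 [ 0.53234652  0.12033481  0.034     ]
 [ 0.50410258 -0.07132239  0.034     ]]
[[ 0.67665127  0.114042    0.034     ]
 [ 0.64997896 -0.07676402  0.034     ]
 [ 0.53296343  0.12316135  0.034     ]
 [ 0.50691483 -0.06684148  0.034     ]]
both [ 0.5899  0.0158 -0.1426  0.0774] [-0.6  -0.26 -0.96 -0.1  -0.74 -0.05 -0.58 -0.33 -0.49 -0.39 -0.69 -0.78
 -0.36 -0.3  -0.77 -0.88]
top [ 0.5895  0.0142 -0.1432  0.0758] [ 0.18 -0.09 -0.18  0.11 -0.08  0.11  0.08 -0.12]
scene [ 0.5909  0.0179 -0.1403  0.0748] [ 0.2   0.17 -0.24 -0.16  0.32  0.18 -0.3  -0.35]
handle [[0.52461996 0.15381929 0.09      ]
 [0.476075   0.10445521 0.09      ]] [[0.52328312 0.15565251 0.09      ]
 [0.47213521 0.10138773 0.09      ]] pred [[0.49877546 0.1269247  0.09      ]]
0.06923456424042836 0.936355579230864
0.07457060846864615 0.9575494341329371
foot [[0.56977799 0.22634138 0.01      ]
 [0.34217831 0.27317169 0.01      ]
 [0.35523267 0.3398815  0.01      ]]
[ 0.48368553  0.27877873 -0.20151358] [ 0.22  0.14 -1.2   2.8   1.03 -3.07]
```

```bash
cat >> h.py <<'E'
def tool(rule_yaw,pitch=0.,roll=0.):
    "tool rotation holding a rule (tool x=-rule x) of given heading, heel raised by pitch"
    return R.from_euler('ZY',[rule_yaw,-pitch])*R.from_matrix(np.diag([-1,1,-1.]))
def plan(wps,start=None):
    "wps: (pos,Rot). prints rows per call, chained"
    o=robot.get_obs(); p,q=start or (np.array(o['position']),R.from_quat(o['tool_rot']))
    print('at',p.round(4),'t',o['time'],'q',o['q'].round(2),'f',o['ft_force'].round(1),'g',round(o['grip_width'],4))
    for P,Q in wps:
        P=np.array(P,float); rv=(q.inv()*Q).as_rotvec(); n=max(1,int(np.ceil(max(np.linalg.norm(P-p)/.205,np.degrees(np.linalg.norm(rv))/35))))
        for k in range(n):
            p2=p+(P-p)/(n-k); q2=q*R.from_rotvec((q.inv()*Q).as_rotvec()/(n-k))
            d=q.inv().apply(p2-p)*100; r=np.degrees((q.inv()*q2).as_rotvec())
            print(d.round(2).tolist(),r.round(1).tolist(),'rows',round(max(np.linalg.norm(d)/4.17,np.linalg.norm(r)/7.16),1)); p,q=p2,q2
    return p,q
def rz_axis(yaw,p): return R.from_euler('ZY',[yaw,-p]).apply([0,0,1.])
E
python3 - <<'E'
from h import *
T=cam("top"); uv=np.array([[86,354]])/4+[172,195]-.375
b=ray(T,uv,.1245)[0]; print(b)
yaw=-.203; pit=np.radians(35); n=rz_axis(yaw,pit)
o=b-.036*n; print("origin",o)
pre=o+(.026+.085)*n
plan([((.45,-.35,.3),tool(1.1-np.pi)),((.5,.05,.32),tool(1.9-np.pi)),(pre,tool(yaw,pit))])
E
```

```text
[0.46359031 0.28138943 0.1245    ]
origin [0.48381507 0.27722646 0.09501053]
at [ 0.1551 -0.6048  0.2407] t 0.1 q [-1.5   0.53  1.43  0.    1.18 -0.18] f [0.6 0.6 0.4] g 0.0865
[17.45, -8.69, -2.94] [-0.0, -0.0, -24.3] rows 4.7
[19.47, -0.73, -2.96] [-0.0, -0.0, -24.3] rows 4.7
[18.96, -6.84, -1.0] [-0.0, -0.0, -22.9] rows 4.8
[20.13, 1.08, -1.0] [-0.0, -0.0, -22.9] rows 4.8
[12.63, 0.16, 6.7] [-9.1, -15.9, -28.8] rows 4.8
[12.54, 5.84, 3.6] [-9.1, -15.9, -28.8] rows 4.8
```

Call:
apply_moves:
  series:
    - [17.4,-8.7,-2.9,0,0,-24.3,1]
    - [17.4,-8.7,-2.9,0,0,-24.3,1]
    - [17.4,-8.7,-2.9,0,0,-24.3,1]
    - [17.4,-8.7,-2.9,0,0,-24.3,1]
    - [17.4,-8.7,-2.9,0,0,-24.3,1]

```text
time: 0.52
position: [0.304, -0.4751, 0.2705]
tool_rot: [0.943, 0.332, 0.001, -0.001]
ft_force: [0.4, -0.1, 0.5]
grip_width: 0.0871
```

Call:
apply_moves:
  series:
    - [19.5,-0.7,-3,0,0,-24.3,1]
    - [19.5,-0.7,-3,0,0,-24.3,1]
    - [19.5,-0.7,-3,0,0,-24.3,1]
    - [19.5,-0.7,-3,0,0,-24.3,1]
    - [19.5,-0.7,-3,0,0,-24.3,1]

```text
time: 0.93
position: [0.4519, -0.3479, 0.3008]
tool_rot: [0.852, 0.524, 0.0, -0.0]
ft_force: [0.3, -0.6, 0.4]
grip_width: 0.0871
```

Call:
apply_moves:
  series:
    - [19,-6.8,-1,0,0,-22.9,1]
    - [19,-6.8,-1,0,0,-22.9,1]
    - [19,-6.8,-1,0,0,-22.9,1]
    - [19,-6.8,-1,0,0,-22.9,1]
    - [19,-6.8,-1,0,0,-22.9,1]

```text
time: 1.35
position: [0.4752, -0.1476, 0.3103]
tool_rot: [0.732, 0.682, 0.0, -0.001]
ft_force: [1.2, -0.7, -0.1]
grip_width: 0.0869
```

Call:
apply_moves:
  series:
    - [20.1,1.1,-1,0,0,-22.9,1]
    - [20.1,1.1,-1,0,0,-22.9,1]
    - [20.1,1.1,-1,0,0,-22.9,1]
    - [20.1,1.1,-1,0,0,-22.9,1]
    - [20.1,1.1,-1,0,0,-22.9,1]

```text
time: 1.77
position: [0.5006, 0.0519, 0.3205]
tool_rot: [0.582, 0.814, 0.0, -0.0]
ft_force: [0.3, -0.3, 0.4]
grip_width: 0.0869
```

Call:
apply_moves:
  series:
    - [12.6,0.2,6.7,-9.1,-15.9,-28.8,1]
    - [12.6,0.2,6.7,-9.1,-15.9,-28.8,1]
    - [12.6,0.2,6.7,-9.1,-15.9,-28.8,1]
    - [12.6,0.2,6.7,-9.1,-15.9,-28.8,1]
    - [12.6,0.2,6.7,-9.1,-15.9,-28.8,1]

```text
time: 2.18
position: [0.4586, 0.172, 0.2508]
tool_rot: [0.351, 0.923, -0.017, 0.155]
ft_force: [-0.6, -0.8, -0.3]
grip_width: 0.0865
```

Call:
apply_moves:
  series:
    - [12.5,5.8,3.6,-9.1,-15.9,-28.8,1]
    - [12.5,5.8,3.6,-9.1,-15.9,-28.8,1]
    - [12.5,5.8,3.6,-9.1,-15.9,-28.8,1]
    - [12.5,5.8,3.6,-9.1,-15.9,-28.8,1]
    - [12.5,5.8,3.6,-9.1,-15.9,-28.8,1]

```text
time: 2.6
position: [0.4219, 0.2914, 0.1846]
tool_rot: [0.098, 0.949, -0.03, 0.297]
ft_force: [1.0, -0.3, -0.0]
grip_width: 0.0867
```

Run:
```python
from h import *
import cv2
W=cam("wrist"); im=robot.camera("wrist")
cv2.imwrite("pics/w1.png",im[:,:,::-1])
yaw=-.203; pit=np.radians(35); o=np.array([.4838,.2772,.095])
rr=R.from_euler('ZY',[yaw,-pit])
P=[[-18,-8,36],[-18,8,36],[18,-8,36],[18,8,36],[109,0,12],[-70,-8,12],[-70,8,12]]
print(proj(W,o+rr.apply(np.array(P)/1000)).round(0).tolist())
plan([(o+.026*rz_axis(yaw,pit),tool(yaw,pit))])
```

```text
[[309.0, 226.0], [339.0, 226.0], [310.0, 290.0], [339.0, 289.0], [325.0, 403.0], [309.0, 123.0], [339.0, 123.0]]
at [0.4202 0.2891 0.184 ] t 2.65 q [ 0.62  0.46  2.05 -1.17  0.47  0.27] f [-2.1 -0.4 -0.2] g 0.0868
[-0.24, 0.15, 8.4] [-0.2, -0.3, 0.2] rows 2.0
```

View pics/w1.png

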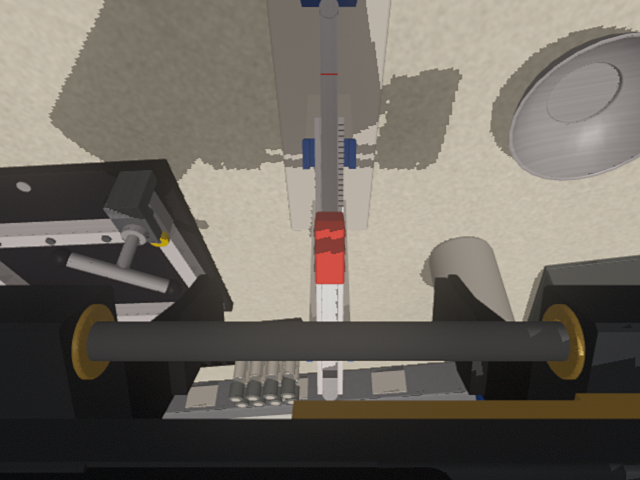

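Run:
```python
from h import *
W=cam("wrist"); o=robot.get_obs(); p=np.array(o['position']);q=R.from_quat(o['tool_rot'])
print("cam in tool",q.inv().apply(W[1]-p), (q.inv()*W[2]).as_matrix().round(3))
for z in (-.05,0,.06): print(proj(W,p+q.apply([[0,0,z],[0,.04,z],[0,-.04,z]])).round(1).tolist())
yaw=-.203; pit=np.radians(35); rr=R.from_euler('ZY',[yaw,-pit])
P=np.array([[18,0,36],[-70,0,12],[109,0,12],[-124,0,12]])/1000; ob=np.array([[329.5,283],[329.5,117.5],[329,402],[329,8]])
f=lambda s:(proj(W,np.array([.4838,.2772,.095])+rr.apply(P+[s[0],s[1],s[2]]))-ob).ravel()
r=least_squares(f,[0,0,0]);print(r.x,r.fun.round(1),f([0,0,0]).round(1))
```

```text
cam in tool [ 0.07432429  0.00042871 -0.14242373] [[-0.    -0.962 -0.271]
 [ 1.    -0.     0.   ]
 [-0.    -0.271  0.962]]
[[326.1, 413.9], [482.1, 413.8], [170.0, 413.9]]
[[326.6, 321.7], [434.9, 321.7], [218.3, 321.7]]
[[326.9, 265.5], [406.1, 265.5], [247.7, 265.6]]
[-0.00435187 -0.00031992  0.00118062] [-0.6  2.1  0.1 -0.2 -0.7 -1.7  1.  -0.5] [-0.1  8.6  0.6  8.  -0.2  2.8  1.6  9.4]
```

Run:
```python
from h import *
import cv2
o=robot.get_obs();W=cam("wrist"); im=robot.camera("wrist").astype(int)
print(o['position'],robot.get_obs()['position'])
m=(im[...,0]>120)&(im[...,1]<90)&(im[...,2]<90); v,u=np.nonzero(m); k=(v<300)&(v>180)&(abs(u-325)<40)
print(u[k].min(),u[k].max(),v[k].min(),v[k].max())
yaw=-.203; pit=np.radians(35); rr=R.from_euler('ZY',[yaw,-pit])
P=[[-18,-8,36],[-18,8,36],[18,-8,36],[18,8,36],[-18,0,12]]
print(proj(W,np.array([.4838,.2772,.095])+rr.apply(np.array(P)/1000)).round(1).tolist())
cv2.imwrite("pics/w2.png",im[:,:,::-1])
```

```text
[0.42015292 0.28905937 0.18402645] [0.42075528 0.28796937 0.18457926]
320 350 223 285
[[314.6, 228.3], [344.9, 228.4], [314.9, 291.6], [344.0, 291.7], [329.7, 217.7]][ WARN:0@1.100] global loadsave.cpp:1063 imwrite_ Unsupported depth image for selected encoder is fallbacked to CV_8U.
```

Run:
```python
from h import *
yaw=-.203; pit=np.radians(35); o=np.array([.481,.281,.095])
plan([(o+.026*rz_axis(yaw,pit),tool(yaw,pit))])
```

```text
at [0.4208 0.288  0.1846] t 2.7 q [ 0.62  0.45  2.05 -1.15  0.48  0.27] f [-1.  -0.9  0.2] g 0.0868
[0.13, 0.59, 8.2] [-0.4, -0.5, -0.3] rows 2.0
```

Call:
apply_moves:
  series:
    - [0.1,0.4,4,0,0,0,1]
    - [0.1,0.5,8.2,-0.2,-0.2,0,1]
    - [0.1,0.5,8.2,-0.2,-0.2,0,1]
    - [0.1,0.5,8.2,-0.2,-0.2,0,0.3]
  newtons: 20

```text
time: 3.03
position: [0.4727, 0.2852, 0.1216]
tool_rot: [0.105, 0.949, -0.033, 0.294]
ft_force: [-0.1, 0.4, 0.5]
grip_width: 0.0847
```

Call:
apply_moves:
  series:
    - [0,0,0,0,0,0,0]
    - [0,0,0,0,0,0,0]
    - [0,0,0,0,0,0,0]
    - [0,0,0,0,0,0,0]
    - [0,0,0,0,0,0,0]

```text
time: 3.45
position: [0.4713, 0.2869, 0.1248]
tool_rot: [0.104, 0.949, -0.031, 0.296]
ft_force: [-0.6, 0.3, -0.2]
grip_width: 0.055
```

Run:
```python
from h import *
yaw=-.203; pit=np.radians(35); o=np.array([.481,.281,.095])
plan([(o+.026*rz_axis(yaw,pit),tool(yaw,pit))])
```

```text
at [0.4713 0.2869 0.1248] t 3.45 q [ 0.55  0.61  2.01 -1.43  0.41  0.52] f [-0.6  0.3 -0.2] g 0.055
[0.82, -0.39, 0.46] [-0.3, -0.3, -0.7] rows 0.2
```

Run:
```python
from h import *
yaw=-.203; pit=np.radians(35); o=np.array([.481,.281,.095])
plan([(o+.026*rz_axis(yaw,pit),tool(yaw,np.radians(23)))])
```

```text
at [0.4713 0.2869 0.1248] t 3.45 q [ 0.55  0.61  2.01 -1.43  0.41  0.52] f [-0.6  0.3 -0.2] g 0.055
[0.82, -0.39, 0.46] [-0.2, 11.7, -0.8] rows 1.6
```

Call:
apply_moves:
  series:
    - [0,0,0,0,6,0,0.7]
    - [0,0,0,0,11.7,0,0.7]
    - [0,0,0,0,11.7,0,0.7]
    - [0,0,0,0,11.7,0,0.7]

```text
time: 3.78
position: [0.4706, 0.2845, 0.1233]
tool_rot: [0.107, 0.972, -0.026, 0.206]
ft_force: [-1.2, 0.1, -0.6]
grip_width: 0.0601
```

Run:
```python
from h import *
yaw=-.203; pit=np.radians(35); o=np.array([.481,.281,.095])
plan([(o+.026*rz_axis(yaw,pit),tool(yaw,np.radians(23)))])
```

```text
at [0.4706 0.2845 0.1233] t 3.7833 q [ 0.48  0.57  1.93 -0.73  0.41 -0.23] f [-1.2  0.1 -0.6] g 0.0601
[0.65, -0.13, 0.48] [-0.7, 1.0, -0.8] rows 0.2
```

Call:
apply_moves:
  series:
    - [0.6,-0.1,0.5,-0.7,1,-0.8,0.7]
    - [0.6,-0.1,0.5,-0.7,1,-0.8,0.7]
    - [0.6,-0.1,0.5,-0.7,1,-0.8,0.4]
  newtons: 20

```text
time: 4.03
position: [0.4671, 0.2835, 0.1159]
tool_rot: [0.1, 0.975, -0.021, 0.199]
ft_force: [0.2, -0.8, -0.8]
grip_width: 0.0586
```

Run:
```python
from h import *
yaw=-.203; pit=np.radians(35); o=np.array([.481,.281,.095])
plan([(o+.026*rz_axis(yaw,pit),tool(yaw,np.radians(23)))])
```

```text
at [0.4671 0.2835 0.1159] t 4.0333 q [ 0.47  0.58  1.94 -0.72  0.39 -0.26] f [ 0.2 -0.8 -0.8] g 0.0586
[0.06, 0.04, -0.07] [-0.1, 0.1, -0.0] rows 0.0
```

Pose good; close, lift slightly, and look.

Call:
apply_moves:
  series:
    - [0,0,0,0,0,0,0]
    - [0,0,0,0,0,0,0]
    - [0,0,0,0,0,0,0]
    - [0,0,0,0,0,0,0]
    - [0,0,0,0,0,0,0]

```text
time: 4.45
position: [0.4674, 0.284, 0.1156]
tool_rot: [0.099, 0.975, -0.021, 0.199]
ft_force: [0.8, -0.6, 0.4]
grip_width: 0.0287
```

Call:
apply_moves:
  series:
    - [0,0,0,0,0,0,0]
    - [0,0,0,0,0,0,0]
    - [0,0,0,0,0,0,0]

```text
time: 4.7
position: [0.4674, 0.2837, 0.1156]
tool_rot: [0.099, 0.975, -0.021, 0.199]
ft_force: [0.8, 0.5, -0.7]
grip_width: 0.0157
```

Run:
```python
from h import *
import cv2
o=robot.get_obs();W=cam("wrist"); im=robot.camera("wrist")
cv2.imwrite("pics/w3.png",im[:,:,::-1])
p=np.array(o['position']);q=R.from_quat(o['tool_rot'])
print(p,o['tool_rot'],o['grip_width'],o['ft_force'],o['moment'])
rr=R.from_euler('ZY',[-.203,-np.radians(35)]); 
O=p-rr.apply([0,0,.026]);print(O,proj(W,O+rr.apply(np.array([[18,0,36],[-18,0,36],[-70,0,12],[-124,0,12],[109,0,12]])/1000)).round(1).tolist())
```

```text
[0.4674329  0.28372248 0.11557148] [ 0.09947274  0.97468307 -0.0212076   0.19911888] 0.01574774091325923 [ 0.81752081  0.47054568 -0.72570205] [0.0289587  0.13150254 0.03449401]
[0.48203966 0.28071589 0.09427353] [[326.4, 380.0], [326.4, 277.7], [326.7, 135.4], [326.7, -7.7], [326.7, 567.8]]
```

View pics/w3.png

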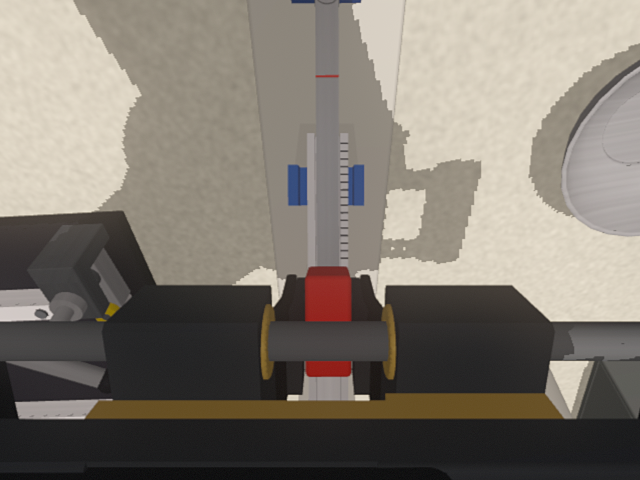

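```bash
cat >> h.py <<'E'
# grasp: tool pose vs rule pose at the stand
_p=np.array([.4674,.2837,.1156]); _q=R.from_quat([.09947,.97468,-.02121,.19912]); _rr=R.from_euler('ZY',[-.203,-np.radians(35)])
_O=_p-_rr.apply([0.001,0,.026])
GR=_rr.inv()*_q           # tool rot in rule frame
GP=_rr.inv().apply(_p-_O) # tcp in rule frame
NEST=[.5902,.0170,-.142,.0755]
def nest(x,y,z,n=None):
    n=n or NEST; return rz(n[2],[x/1000,y/1000,z/1000])[0]+[n[0],n[1],0]
def rulepose(nose,heading,pitch,reading):
    "TCP pose so that the nose centre is at nose with given reading"
    r=R.from_euler('ZY',[heading,-pitch]); O=np.array(nose)-r.apply([-.076-reading/1000,0,.006])
    return O+r.apply(GP), r*GR
def rulenow():
    o=robot.get_obs(); q=R.from_quat(o['tool_rot']); r=q*GR.inv(); O=np.array(o['position'])-r.apply(GP)
    return O,r
E
python3 - <<'E'
from h import *
print(GP,GR.as_euler('ZYX',degrees=True))
h=np.arctan2(-159,120)+NEST[2]; d=np.array([np.cos(h),np.sin(h),0])
N=nest(-60,85,20)+d*.012
rp=rulepose(N+[0,0,.06],h,np.radians(12),48)
up=_up=(np.array([.4674,.2837,.1156])+[0,0,.09],_q) if False else (np.array([.4674,.2837,.2056]),R.from_quat([.09947,.97468,-.02121,.19912]))
print(rp[0])
plan([up,((.53,.16,.25),R.from_euler('Z',-.45)*up[1]),rp])
E
```

```text
[1.00000000e-03 9.32060509e-19 2.60000000e-02] [ 179.99899112  -11.89742678 -179.89141979]
[ 0.60572623 -0.00426391  0.12555191]
at [0.4674 0.2838 0.1156] t 4.75 q [ 0.47  0.58  1.94 -0.72  0.38 -0.26] f [-0.1  0.3 -0.1] g 0.0162
[-3.53, -0.02, -8.28] [0.0, -0.0, -0.0] rows 2.2
[-9.68, -10.86, -0.68] [10.1, 0.0, 23.7] rows 3.6
[-4.91, -4.21, 8.87] [2.4, 11.4, 11.7] rows 2.6
[-7.28, -2.61, 7.8] [2.4, 11.4, 11.7] rows 2.6
```

Run:
```python
from h import *
h=np.arctan2(-159,120)+NEST[2]; d=np.array([np.cos(h),np.sin(h),0])
N=nest(-60,85,20)+d*.012
rp=rulepose(N+[0,0,.06],h,np.radians(12),48); r2=(rp[0]+[0,0,.08],rp[1])
up=(np.array([.4674,.2837,.2056]),R.from_quat([.09947,.97468,-.02121,.19912]))
plan([up,((.53,.16,.25),R.from_euler('Z',-.45)*up[1]),r2,rp])
```

```text
at [0.4674 0.2838 0.1156] t 4.75 q [ 0.47  0.58  1.94 -0.72  0.38 -0.26] f [-0.1  0.3 -0.1] g 0.0162
[-3.53, -0.02, -8.28] [0.0, -0.0, -0.0] rows 2.2
[-9.68, -10.86, -0.68] [10.1, 0.0, 23.7] rows 3.6
[-12.97, -8.43, 10.38] [4.8, 22.7, 23.3] rows 4.6
[0.01, 0.02, 8.0] [-0.0, 0.0, -0.0] rows 1.9
```

Call:
apply_moves:
  series:
    - [-1.7,0,-4,0,0,0,0]
    - [-3.5,0,-8.3,0,0,0,0]
    - [-3.5,0,-8.3,0,0,0,0]

```text
time: 5.0
position: [0.4701, 0.286, 0.2107]
tool_rot: [0.1, 0.974, -0.018, 0.203]
ft_force: [0.5, 0.7, -1.0]
grip_width: 0.0157
```

Call:
apply_moves:
  series:
    - [-9.7,-10.9,-0.7,10.1,0,23.7,0]
    - [-9.7,-10.9,-0.7,10.1,0,23.7,0]
    - [-9.7,-10.9,-0.7,10.1,0,23.7,0]
    - [-9.7,-10.9,-0.7,10.1,0,23.7,0]

```text
time: 5.33
position: [0.5317, 0.1572, 0.2519]
tool_rot: [0.318, 0.926, -0.065, 0.191]
ft_force: [0.8, 1.4, -1.7]
grip_width: 0.0159
```

Call:
apply_moves:
  series:
    - [-13,-8.4,10.4,4.8,22.7,23.3,0]
    - [-13,-8.4,10.4,4.8,22.7,23.3,0]
    - [-13,-8.4,10.4,4.8,22.7,23.3,0]
    - [-13,-8.4,10.4,4.8,22.7,23.3,0]
    - [-13,-8.4,10.4,4.8,22.7,23.3,0]

```text
time: 5.75
position: [0.6087, -0.0102, 0.2047]
tool_rot: [0.512, 0.859, -0.001, 0.001]
ft_force: [0.3, 0.6, -2.2]
grip_width: 0.0162
```

Call:
apply_moves:
  series:
    - [0,0,4,0,0,0,0]
    - [0,0,4,0,0,0,0]
    - [0,0,4,0,0,0,0]
    - [0,0,4,0,0,0,0]

```text
time: 6.08
position: [0.6055, -0.004, 0.1658]
tool_rot: [0.508, 0.861, -0.001, 0.0]
ft_force: [0.7, 0.7, -1.2]
grip_width: 0.0159
```

Run:
```python
from h import *
import cv2
h=np.arctan2(-159,120)+NEST[2]; d=np.array([np.cos(h),np.sin(h),0])
N=nest(-60,85,20)+d*.012
rp=rulepose(N+[0,0,.06],h,np.radians(12),48)
plan([rp])
W=cam("wrist"); O,r=rulenow(); im=robot.camera("wrist")
cv2.imwrite("pics/w4.png",im[:,:,::-1])
print("nose pred px",proj(W,O+r.apply([[-.124,0,.006],[-.129,0,.012],[-.07,0,.012]])).round(1).tolist())
print("caps pred",proj(W,[nest(-72,97,34),nest(-72,-97,34),nest(-65,90,28)]).round(1).tolist(), "handle",proj(W,nest(-106,97,95)))
```

```text
at [ 0.6055 -0.004   0.1658] t 6.0833 q [-0.19  0.59  1.55 -0.    0.99 -0.69] f [ 0.7  0.7 -1.2] g 0.0159
[-0.03, 0.01, 4.03] [0.0, -0.0, 0.0] rows 1.0
nose pred px [[326.5, -2.0], [326.4, -23.1], [326.4, 133.4]]
caps pred [[323.3, -18.4], [150.1, 239.9], [325.7, 3.2]] handle [[ 257.28191723 -115.34883268]]
```

View pics/w4.png

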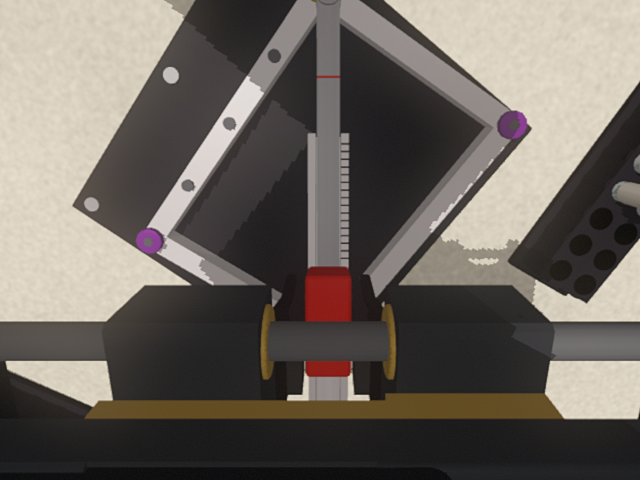

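Run:
```python
from h import *
h=np.arctan2(-159,120)+NEST[2]; d=np.array([np.cos(h),np.sin(h),0])
H=nest(-60,85,21); p=np.radians(12)
plan([rulepose(H+d*.012,h,p,48),rulepose(H,h,p,48),rulepose(H,h,p,14),rulepose(H-[0,0,.002],h,0,14),rulepose(H-[0,0,.002],h,0,20)])
```

```text
at [ 0.6062 -0.0037  0.1669] t 6.1333 q [-0.19  0.59  1.55 -0.    0.99 -0.69] f [-0.8 -0.2 -1.2] g 0.0161
[0.01, -0.07, 10.04] [0.1, 0.1, 0.1] rows 2.4
[1.2, -0.0, -0.0] [-0.0, 0.0, -0.0] rows 0.3
[3.33, 0.0, 0.7] [-0.0, -0.0, 0.0] rows 0.8
[-0.61, 0.0, 2.05] [0.0, 12.0, -0.0] rows 1.7
[-0.59, -0.0, -0.12] [-0.0, -0.0, -0.0] rows 0.1
```

Call:
apply_moves:
  series:
    - [0,0,4,0,0,0,0]
    - [0,0,8,0,0,0,0]
    - [0,-0.1,9,0,0,0,0]
    - [0,-0.1,10,0,0,0,0]
    - [0,-0.1,10,0,0,0,0]

```text
time: 6.55
position: [0.605, -0.0045, 0.0658]
tool_rot: [0.508, 0.862, -0.001, 0.0]
ft_force: [-0.0, -0.2, -1.1]
grip_width: 0.0158
```

Call:
apply_moves:
  series:
    - [1.2,0,0,0,0,0,0]
    - [2.2,0,0.2,0,0,0,0]
    - [3.2,0,0.4,0,0,0,0]
    - [3.9,0,0.6,0,0,0,0]
    - [3.9,0,0.6,0,0,0,0]

```text
time: 6.97
position: [0.5855, 0.0304, 0.0604]
tool_rot: [0.507, 0.862, -0.001, 0.001]
ft_force: [1.0, -2.1, -1.0]
grip_width: 0.0157
```

Run:
```python
from h import *
h=np.arctan2(-159,120)+NEST[2]; d=np.array([np.cos(h),np.sin(h),0])
H=nest(-60,85,21); p=np.radians(12)
plan([rulepose(H,h,p,14),rulepose(H-[0,0,.002],h,0,14)])
O,r=rulenow(); print(O, r.apply([0.104,0,.006])+O)
```

```text
at [0.5855 0.0304 0.0604] t 6.9667 q [-0.14  0.73  1.66 -0.    0.75 -0.64] f [ 1.  -2.1 -1. ] g 0.0157
[0.51, 0.1, 0.09] [0.1, 0.0, 0.1] rows 0.1
[-0.61, 0.0, 2.05] [0.0, 12.0, -0.0] rows 1.7
[0.58763204 0.0265524  0.03478722] [ 0.63638113 -0.061291    0.06233833]
```

Call:
apply_moves:
  series:
    - [0.5,0.1,0.1,0,0,0,0]
    - [0.5,0.1,0.1,0,0,0,0]
    - [0.5,0.1,0.1,0,0,0,0]

```text
time: 7.22
position: [0.5842, 0.0337, 0.0588]
tool_rot: [0.508, 0.861, -0.001, 0.0]
ft_force: [-1.3, -4.6, 0.1]
grip_width: 0.0158
```

Call:
apply_moves:
  series:
    - [-0.2,0,0.6,0,4,0,0]
    - [-0.4,0,1.3,0,8,0,0]
    - [-0.6,0,1.8,0,11,0,0]
    - [-0.6,0,2,0,12,0,0]
    - [-0.6,0,2,0,12,0,0]

```text
time: 7.63
position: [0.5889, 0.0267, 0.0412]
tool_rot: [0.506, 0.856, 0.053, -0.089]
ft_force: [-3.2, -7.0, 17.7]
grip_width: 0.0156
```

Run:
```python
from h import *
h=np.arctan2(-159,120)+NEST[2]
H=nest(-60,85,21)
plan([rulepose(H-[0,0,.003],h,0,14),rulepose(H-[0,0,.003],h,0,20)])
O,r=rulenow(); print(O, r.apply([0.104,0,.006])+O, nest(60,-74,18), robot.get_obs()['moment'])
```

```text
at [0.5889 0.0267 0.0412] t 7.6333 q [-0.22  0.8   1.58  0.2   0.91 -0.86] f [-3.2 -7.  17.7] g 0.0156
[0.31, -0.02, 0.4] [0.1, 0.0, -0.1] rows 0.1
[-0.59, -0.0, -0.12] [0.0, -0.0, 0.0] rows 0.1
[0.5884126  0.02757096 0.01523449] [ 0.63853774 -0.06355241  0.02123459] [ 0.63912337 -0.06474658  0.018     ] [-0.58339847  0.70962198  0.38187104]
```

Call:
apply_moves:
  series:
    - [0.3,0,-0.1,0,0,0,0]
    - [0.3,0,-0.1,0,0,0,0]
    - [0.3,0,-0.1,0,0,0,0]

```text
time: 7.88
position: [0.5873, 0.0296, 0.0415]
tool_rot: [0.505, 0.857, 0.052, -0.088]
ft_force: [-1.3, -5.5, 7.3]
grip_width: 0.0162
```

Run:
```python
from h import *
import cv2
h=np.arctan2(-159,120)+NEST[2]
H=nest(-60,85,21)
plan([rulepose(H-[0,0,.003],h,0,14)])
O,r=rulenow(); print(O, r.apply([0.104,0,.006])+O, nest(60,-74,18), robot.get_obs()['moment'])
W=cam("wrist");im=robot.camera("wrist"); 
t=cv2.resize(robot.camera("top")[195:345,222:422],(800,600),interpolation=cv2.INTER_CUBIC)
s=robot.camera("scene")[225:345,240:400]
c=np.hstack([cv2.resize(im,(400,300)),cv2.resize(s,(400,300),interpolation=cv2.INTER_CUBIC)])
c=np.vstack([c,np.hstack([cv2.resize(t,(400,300)),cv2.resize(im[0:150,220:420],(400,300))])])
cv2.imwrite("pics/w5.png",c[:,:,::-1])
```

```text
at [0.5873 0.0296 0.0415] t 7.8833 q [-0.22  0.8   1.59  0.2   0.9  -0.85] f [-1.3 -5.5  7.3] g 0.0162
[-0.02, -0.03, 0.35] [0.1, 0.1, 0.0] rows 0.1
[0.5869066  0.03049204 0.01544965] [ 0.63715618 -0.06054465  0.02171869] [ 0.63912337 -0.06474658  0.018     ] [-0.74174739  0.20456991  0.3928066 ]
```

View pics/w5.png

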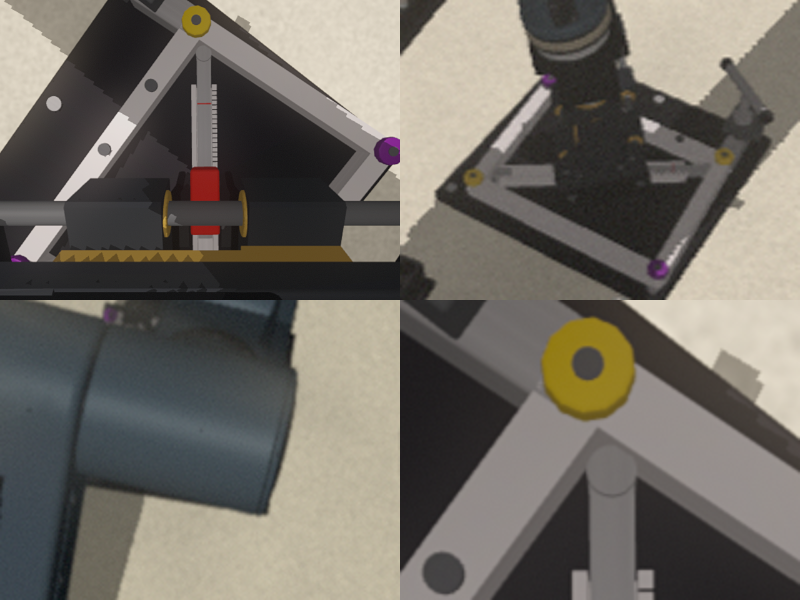

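Call:
apply_moves:
  series:
    - [0,0,0,0,0,0,0.35]
    - [0,0,0,0,0,0,0.35]
    - [0,0,0,0,0,0,0.35]
    - [-0.4,0,0,0,0,0,0.35]
    - [-0.4,0,0,0,0,0,0.35]

```text
time: 8.45
position: [0.5887, 0.0273, 0.0391]
tool_rot: [0.506, 0.857, 0.052, -0.089]
ft_force: [-0.1, 0.6, -0.4]
grip_width: 0.0294
```

Call:
apply_moves:
  series:
    - [0,0,0,0,0,0,0.35]
    - [0,0,0,0,0,0,0.35]
    - [0,0,0,0,0,0,0.35]

```text
time: 8.7
position: [0.5882, 0.0275, 0.0394]
tool_rot: [0.506, 0.857, 0.052, -0.089]
ft_force: [-1.5, 0.3, -0.5]
grip_width: 0.0309
```

Run:
```python
from h import *
import cv2
plan([])
W=cam("wrist");im=robot.camera("wrist")
s=robot.camera("scene")[225:345,240:400]
c=np.hstack([cv2.resize(im,(400,300)),cv2.resize(s,(400,300),interpolation=cv2.INTER_CUBIC)])
c=np.vstack([c,np.hstack([cv2.resize(robot.camera("scene")[270:310,250:303],(400,300),interpolation=cv2.INTER_CUBIC),cv2.resize(im[0:150,220:420],(400,300))])])
cv2.imwrite("pics/w6.png",c[:,:,::-1])
```

```text
at [0.5882 0.0275 0.0394] t 8.7 q [-0.22  0.8   1.59  0.2   0.9  -0.86] f [-1.5  0.3 -0.5] g 0.0309
```

View pics/w6.png

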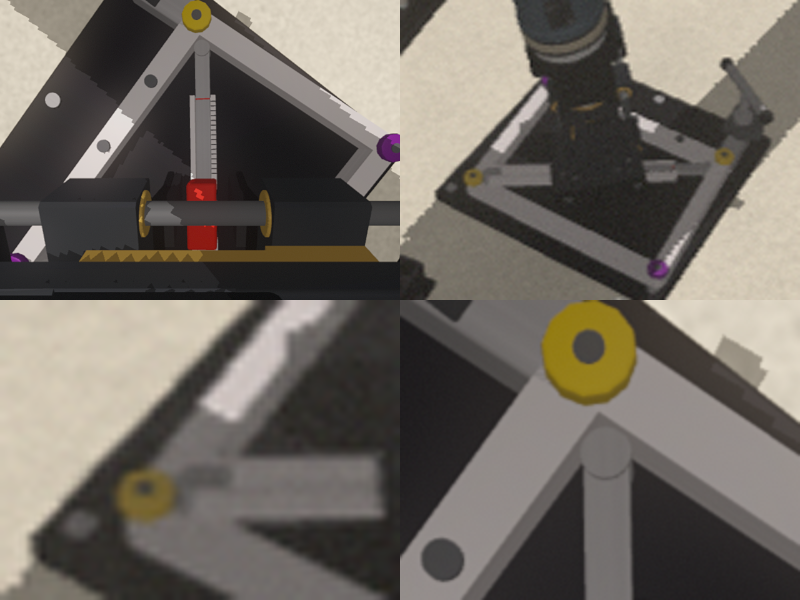

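Call:
apply_moves:
  series:
    - [-0.6,0,-0.1,0,0,0,0.3]
    - [-0.6,0,-0.1,0,0,0,0]
    - [-0.6,0,-0.1,0,0,0,0]
    - [-0.6,0,-0.1,0,0,0,0]
    - [-0.6,0,-0.1,0,0,0,0]
  newtons: 20

```text
time: 9.27
position: [0.5912, 0.0217, 0.0394]
tool_rot: [0.505, 0.857, 0.052, -0.089]
ft_force: [-1.0, -0.9, 0.7]
grip_width: 0.0157
```

Call:
apply_moves:
  series:
    - [0,0,0,0,0,0,0]
    - [0,0,0,0,0,0,0]
    - [0,0,0,0,0,0,0]

```text
time: 9.52
position: [0.5912, 0.0218, 0.0394]
tool_rot: [0.505, 0.857, 0.052, -0.089]
ft_force: [-0.8, -2.7, 0.6]
grip_width: 0.016
```

Run:
```python
from h import *
import cv2
plan([]); o=robot.get_obs(); q=R.from_quat(o['tool_rot'])
im=robot.camera("wrist");cv2.imwrite("pics/w7.png",im[:,:,::-1])
a=im.astype(int);m=(a[...,0]>110)&(a[...,1]<70)&(a[...,2]<70); v,u=np.nonzero(m); k=(v<400)&(v>220)&(abs(u-326)<50)
print(u[k].min(),u[k].max(),v[k].min(),v[k].max())
b=cv2.imread("pics/w3.png")[:,:,::-1].astype(int);m=(b[...,0]>110)&(b[...,1]<70)&(b[...,2]<70); v,u=np.nonzero(m); k=(v<400)&(v>220)&(abs(u-326)<50)
print("w3",u[k].min(),u[k].max(),v[k].min(),v[k].max())
x=q.apply([-1,0,0]);print("tool heading",np.degrees(np.arctan2(x[1],x[0])),"pitch",np.degrees(np.arcsin(x[2])))
h=np.arctan2(-159,120)+NEST[2]; r=R.from_euler('Z',h)
O=nest(-60,85,12)-r.apply([-.096,0,0]); print(np.degrees(h),"TCP in rule", r.inv().apply(np.array(o['position'])-O),(r.inv()*q).as_euler('ZYX',degrees=True))
```

```text
at [0.5912 0.0218 0.0394] t 9.5167 q [-0.23  0.8   1.58  0.19  0.91 -0.86] f [-0.8 -2.7  0.6] g 0.016
303 351 274 380
w3 305 350 267 376
tool heading -61.06099719133576 pitch -11.838024096281046
-61.093525917774826 TCP in rule [ 0.00429664 -0.00010282  0.02736576] [-179.96747127  -11.8380241  -179.93790292]
```

Run:
```python
from h import *
import cv2
W=cam("wrist"); a=cv2.imread("pics/w7.png").astype(int); g=a.sum(2)//3
print("u327",[ (r,g[r,322:330].mean().round()) for r in range(20,120,3)])
print("u312",[ (r,g[r,307:313].mean().round()) for r in range(100,220,4)])
print("row100",g[100,300:360].tolist()); print("row 200",g[200,290:360:2].tolist())
v,u=np.nonzero((a[:,:,2]>130)&(a[:,:,1]<110)&(a[:,:,0]<110)); k=(v<250);print("red line", u[k].mean() if k.any() else 0, sorted(set(v[k])))
print(ray(W,[[326,60],[326,90],[326,150],[326,160]],.024))
for c in [(-65,90,28),(-72,97,34)]: print(c,proj(W,nest(*c)))
```

```text
u327 [(20, np.float64(101.0)), (23, np.float64(100.0)), (26, np.float64(88.0)), (29, np.float64(78.0)), (32, np.float64(108.0)), (35, np.float64(142.0)), (38, np.float64(142.0)), (41, np.float64(126.0)), (44, np.float64(102.0)), (47, np.float64(107.0)), (50, np.float64(110.0)), (53, np.float64(110.0)), (56, np.float64(110.0)), (59, np.float64(110.0)), (62, np.float64(109.0)), (65, np.float64(110.0)), (68, np.float64(110.0)), (71, np.float64(90.0)), (74, np.float64(112.0)), (77, np.float64(111.0)), (80, np.float64(112.0)), (83, np.float64(112.0)), (86, np.float64(112.0)), (89, np.float64(112.0)), (92, np.float64(112.0)), (95, np.float64(112.0)), (98, np.float64(112.0)), (101, np.float64(112.0)), (104, np.float64(112.0)), (107, np.float64(112.0)), (110, np.float64(112.0)), (113, np.float64(113.0)), (116, np.float64(113.0)), (119, np.float64(113.0))]
u312 [(100, np.float64(39.0)), (104, np.float64(38.0)), (108, np.float64(37.0)), (112, np.float64(37.0)), (116, np.float64(36.0)), (120, np.float64(36.0)), (124, np.float64(36.0)), (128, np.float64(35.0)), (132, np.float64(34.0)), (136, np.
[... 611 characters left out ...]
112, 114, 113, 112, 112, 113, 114, 113, 112, 113, 113, 111, 111, 112, 111, 110, 110, 113, 115, 104, 66, 33, 36, 38, 38, 36, 37, 36, 37, 36, 38, 34, 38, 35, 37, 37, 37, 37, 36, 37, 37, 38, 36, 37]
row 200 [34, 34, 34, 33, 33, 37, 35, 34, 137, 148, 147, 148, 125, 117, 118, 119, 118, 117, 118, 118, 117, 117, 117, 118, 137, 140, 146, 147, 122, 35, 34, 35, 35, 34, 33]
red line 323.8 [np.int64(9), np.int64(28), np.int64(29), np.int64(140), np.int64(141), np.int64(142)]
[[0.54307191 0.10860222 0.024     ]
 [0.54861368 0.09857708 0.024     ]
 [0.5598544  0.07824243 0.024     ]
 [0.56174855 0.07481588 0.024     ]]
(-65, 90, 28) [[324.14243624  34.73792509]]
(-72, 97, 34) [[320.22234785   0.42243181]]
```

```bash
cat >> h.py <<'E'
import cv2
def caps(im,c,n=None,rad=9):
    "cap centroids near prediction in scene/top image, as world points at z=.034"
    n=n or NEST; hsv=cv2.cvtColor(im,cv2.COLOR_RGB2HSV).astype(int); out={}
    f=-72+144*np.cos(n[3]); d=144*np.sin(n[3])
    for k,(x,y),lo,hi in (('fl',(f,97+d),135,165),('fr',(f,-97+d),18,32),('nl',(-72,97),18,32),('nr',(-72,-97),135,165)):
        u0,v0=proj(c,nest(x,y,34,n))[0]; m=(hsv[...,0]>=lo)&(hsv[...,0]<=hi)&(hsv[...,1]>110)&(hsv[...,2]>60)
        v,u=np.nonzero(m); s=np.hypot(u-u0,v-v0)<rad
        if s.sum()>8: out[k]=(ray(c,[[u[s].mean(),v[s].mean()]],.034)[0],int(s.sum()))
    return out
def lean(cs,yaw):
    r=[]
    for a,b in (('nl','fl'),('nr','fr')):
        if a in cs and b in cs:
            d=cs[b][0]-cs[a][0]; r.append((a,round(np.arctan2(d[1],d[0])-yaw,4),round(np.linalg.norm(d),4)))
    return r
E
python3 - <<'E'
from h import *
for f,n in (("scene0","scene"),("top0","top")):
    im=cv2.imread(f"pics/{f}.png")[:,:,::-1].copy(); c=caps(im,cam(n)); print(f,{k:(v[0][:2].round(4),v[1]) for k,v in c.items()},lean(c,NEST[2]))
c=caps(robot.camera("scene"),cam("scene"));print("now",{k:(v[0][:2].round(4),v[1]) for k,v in c.items()},lean(c,NEST[2]))
E
```

```text
scene0 {'fl': (array([0.6775, 0.1136]), 32), 'fr': (array([ 0.65  , -0.0782]), 40), 'nl': (array([0.5342, 0.1237]), 36), 'nr': (array([ 0.5061, -0.0674]), 20)} [('nl', np.float64(0.0714), np.float64(0.1436)), ('nr', np.float64(0.0673), np.float64(0.1443))]
top0 {'fr': (array([ 0.6495, -0.082 ]), 50), 'nl': (array([0.5321, 0.1218]), 41), 'nr': (array([ 0.5031, -0.0723]), 34)} [('nr', np.float64(0.0754), np.float64(0.1467))]
now {'fl': (array([0.6786, 0.115 ]), 25), 'fr': (array([ 0.6504, -0.0774]), 36), 'nl': (array([0.5343, 0.1241]), 33)} [('nl', np.float64(0.0794), np.float64(0.1445))]
```

Run:
```python
from h import *
im=robot.camera("scene"); S=cam("scene")
s=cv2.resize(im[262:312,248:315],(800,597),interpolation=cv2.INTER_CUBIC)
for z,c in ((18,(0,255,0)),(24,(0,200,255))):
    u,v=(proj(S,nest(60,-74,z))[0]-[248,262])*11.94; cv2.circle(s,(int(u),int(v)),4,c,-1)
    print(z,u,v)
cv2.imwrite("pics/s8.png",s[:,:,::-1])
```

```text
18 338.85945920137857 435.1109567740907
24 336.9302388102694 414.8774479934731
```

View pics/s8.png

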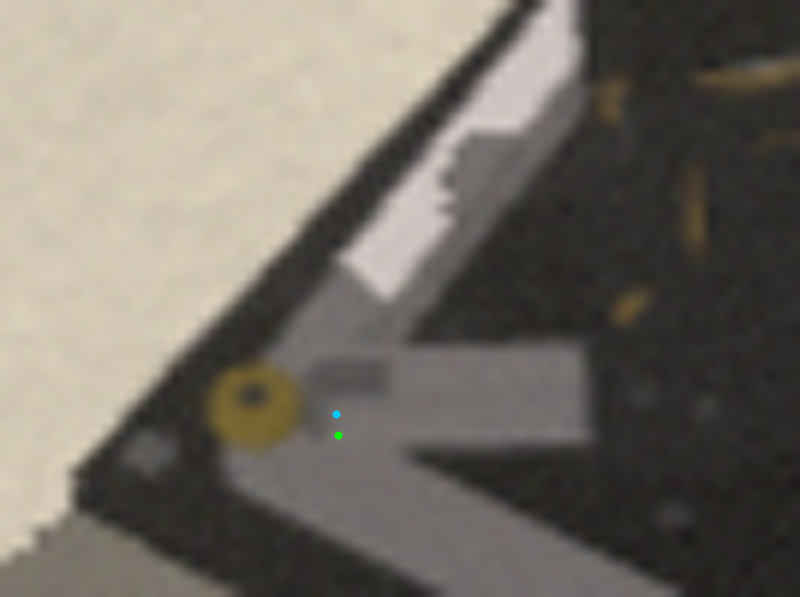

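```bash
cat >> h.py <<'E'
GP=np.array([.001,0,.026])
E
python3 - <<'E'
from h import *
h=np.arctan2(-159,120)+NEST[2]; H=nest(-60,85,18); g=np.radians
plan([rulepose(H,h,g(4.6),23.6),rulepose(H+[0,0,.001],h,g(7),11),rulepose(H+[0,0,.001],h,0,11)])
E
```

```text
at [0.5912 0.0218 0.0393] t 9.6667 q [-0.23  0.8   1.58  0.19  0.91 -0.86] f [-0.3 -2.7  2.4] g 0.0162
[0.29, 0.01, -0.62] [0.0, -4.6, 0.0] rows 0.6
[1.41, -0.0, -0.18] [-0.0, -2.4, 0.0] rows 0.3
[-0.4, 0.0, 1.03] [0.0, 7.0, -0.0] rows 1.0
```

Call:
apply_moves:
  series:
    - [0,0,0,0,0,0,0.3]
    - [0,0,0,0,0,0,0.3]
    - [0.1,0,-0.6,0,-4.6,0,0.3]
    - [0.1,0,-0.6,0,-4.6,0,0.3]
    - [0.1,0,-0.6,0,-4.6,0,0]
  newtons: 30

```text
time: 10.08
position: [0.5909, 0.0231, 0.0455]
tool_rot: [0.507, 0.86, 0.032, -0.056]
ft_force: [-0.8, -0.9, 0.9]
grip_width: 0.0236
```

Call:
apply_moves:
  series:
    - [0,0,0,0,0,0,0]
    - [0,0,0,0,0,0,0]
    - [0,0,0,0,0,0,0]
    - [0,0,0,0,0,0,0]

```text
time: 10.42
position: [0.5913, 0.0219, 0.0452]
tool_rot: [0.507, 0.86, 0.032, -0.055]
ft_force: [-1.4, 1.3, 1.5]
grip_width: 0.0158
```

Call:
apply_moves:
  series:
    - [0.7,0,-0.1,0,-2.4,0,0]
    - [1.4,0,-0.2,0,-2.4,0,0]
    - [1.4,0,-0.2,0,-2.4,0,0]
    - [1.4,0,-0.2,0,-2.4,0,0]

```text
time: 10.75
position: [0.5844, 0.0331, 0.0487]
tool_rot: [0.507, 0.861, 0.021, -0.037]
ft_force: [-0.7, -4.7, -1.6]
grip_width: 0.0158
```

Run:
```python
from h import *
h=np.arctan2(-159,120)+NEST[2]; H=nest(-60,85,18); g=np.radians
plan([rulepose(H+[0,0,.001],h,g(7),11),rulepose(H+[0,0,.001],h,0,11)])
W=cam("wrist"); im=robot.camera("wrist"); cv2.imwrite("pics/w9.png",im[:,:,::-1]); a=im.astype(int); k=a.sum(2)//3
e=lambda u:[int(x) for x in np.nonzero(abs(np.diff(k[:250,u:u+5].mean(1)))>12)[0]]
print("edges u325",e(323),"u310",e(308)); print(ray(W,[[326,60],[326,120]],.024))
m=(a[...,0]>110)&(a[...,1]<70)&(a[...,2]<70); v,u=np.nonzero(m); q=(v<400)&(v>220)&(abs(u-326)<50); print(u[q].min(),u[q].max(),v[q].min(),v[q].max())
```

```text
at [0.5844 0.0331 0.0487] t 10.75 q [-0.17  0.76  1.64  0.09  0.8  -0.74] f [-0.7 -4.7 -1.6] g 0.0158
[0.23, 0.06, -0.07] [-0.0, 0.0, 0.1] rows 0.1
[-0.4, 0.0, 1.03] [0.0, 7.0, -0.0] rows 1.0
edges u325 [11, 12, 61, 62, 68, 69, 97, 167, 169, 244] u310 [3, 4, 5, 6, 61, 62, 63, 131, 132, 230, 236, 237, 238]
[[0.53767306 0.11718819 0.024     ]
 [0.54847885 0.0976673  0.024     ]]
305 350 266 375
```

Call:
apply_moves:
  series:
    - [0.1,0,0.3,0,2,0,0]
    - [-0.1,0,0.6,0,4,0,0]
    - [-0.3,0,0.9,0,6,0,0]
    - [-0.3,0,1,0,7,0,0]
    - [-0.3,0,1,0,7,0,0]

```text
time: 11.22
position: [0.5862, 0.0299, 0.0379]
tool_rot: [0.506, 0.856, 0.052, -0.09]
ft_force: [-1.1, -5.0, -2.6]
grip_width: 0.0159
```

Run:
```python
from h import *
h=np.arctan2(-159,120)+NEST[2]; H=nest(-60,85,18)
plan([rulepose(H,h,0,11)]);O,r=rulenow(); print(O)
W=cam("wrist"); im=robot.camera("wrist"); cv2.imwrite("pics/w10.png",im[:,:,::-1]); a=im.astype(int); k=a.sum(2)//3
e=lambda u:[int(x) for x in np.nonzero(abs(np.diff(k[:250,u:u+5].mean(1)))>12)[0]]
print("edges u325",e(323),"u310",e(308)); print(ray(W,[[326,60],[326,120]],.024))
s=cv2.resize(robot.camera("scene")[262:312,248:315],(800,597),interpolation=cv2.INTER_CUBIC);cv2.imwrite("pics/s10.png",s[:,:,::-1])
```

```text
at [0.5862 0.0299 0.0379] t 11.2167 q [-0.22  0.8   1.59  0.2   0.9  -0.86] f [-1.1 -5.  -2.6] g 0.0159
[0.27, 0.06, 0.05] [0.0, 0.0, -0.1] rows 0.1
[0.58574518 0.03075613 0.0119234 ]
edges u325 [8, 9, 56, 57, 65, 95, 164, 165, 167] u310 [3, 4, 5, 57, 58, 132, 133]
[[0.53842382 0.11638225 0.024     ]
 [0.54944162 0.09638297 0.024     ]]
```

Call:
apply_moves:
  series:
    - [0,0,0,0,0,0,0.3]
    - [0,0,0,0,0,0,0.3]
    - [0,0,0,0,0,0,0.3]
    - [-0.8,0,0,0,0,0,0.3]
    - [-0.8,0,0,0,0,0,0.3]

```text
time: 11.73
position: [0.5911, 0.0246, 0.0375]
tool_rot: [0.506, 0.856, 0.053, -0.088]
ft_force: [0.8, 0.0, 0.4]
grip_width: 0.026
```

Call:
apply_moves:
  series:
    - [0,0,0,0,0,0,0.3]
    - [0,0,0,0,0,0,0.3]
    - [0,0,0,0,0,0,0.3]
    - [0,0,0,0,0,0,0.3]

```text
time: 12.07
position: [0.5895, 0.0253, 0.0373]
tool_rot: [0.505, 0.857, 0.052, -0.089]
ft_force: [0.1, -0.7, 0.2]
grip_width: 0.026
```

Run:
```python
from h import *
plan([])
W=cam("wrist"); im=robot.camera("wrist"); cv2.imwrite("pics/w11.png",im[:,:,::-1]); a=im.astype(int); k=a.sum(2)//3
e=lambda u:[int(x) for x in np.nonzero(abs(np.diff(k[:250,u:u+5].mean(1)))>12)[0]]
print("edges u325",e(323),"u310",e(308)); print(ray(W,[[326,60],[326,120]],.024))
m=(a[...,0]>110)&(a[...,1]<70)&(a[...,2]<70); v,u=np.nonzero(m); q=(v<400)&(v>220)&(abs(u-326)<50); print(u[q].min(),u[q].max(),v[q].min(),v[q].max())
sc=robot.camera("scene");cs=caps(sc,cam("scene"));print(lean(cs,NEST[2]))
s=cv2.resize(sc[262:312,248:315],(536,400),interpolation=cv2.INTER_CUBIC)
s=np.hstack([s,cv2.resize(im[0:400,226:426],(200,400))]);cv2.imwrite("pics/s11.png",s[:,:,::-1])
```

```text
at [0.5895 0.0253 0.0373] t 12.0667 q [-0.22  0.81  1.58  0.2   0.9  -0.86] f [ 0.1 -0.7  0.2] g 0.026
edges u325 [39, 40, 41, 50, 51, 81, 150, 151, 152] u310 [20, 21, 42, 43, 137, 150, 152]
[[0.54171872 0.11157002 0.024     ]
 [0.55271527 0.09165294 0.024     ]]
295 340 271 381
[('nl', np.float64(0.0833), np.float64(0.1447))]
```

View pics/s11.png

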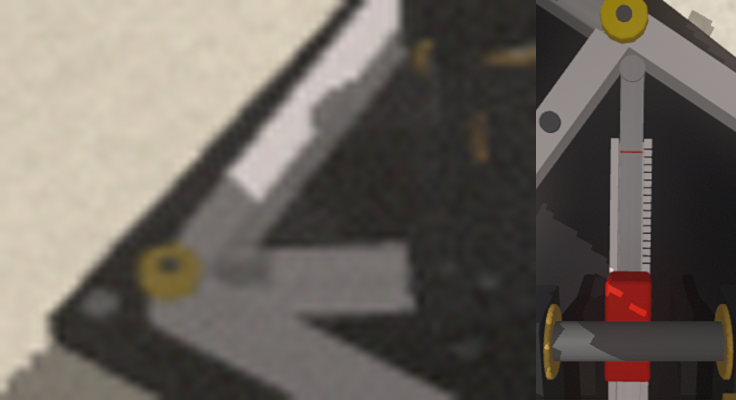

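Call:
apply_moves:
  series:
    - [-0.1,-0.3,0,0,0,0,0.3]
    - [-0.1,-0.3,0,0,0,0,0]
    - [-0.1,-0.3,0,0,0,0,0]
    - [-0.1,-0.3,0,0,0,0,0]
    - [-0.1,-0.3,0,0,0,0,0]

```text
time: 12.58
position: [0.587, 0.0226, 0.037]
tool_rot: [0.506, 0.856, 0.052, -0.09]
ft_force: [-2.1, -1.8, 1.5]
grip_width: 0.0158
```

Call:
apply_moves:
  series:
    - [0,0,0,0,0,0,0]
    - [0.3,0,0,0,0,0,0]
    - [0.8,0,0,0,0,0,0]
    - [0.8,0,0,0,0,0,0]

```text
time: 12.92
position: [0.5841, 0.0297, 0.0385]
tool_rot: [0.505, 0.857, 0.052, -0.088]
ft_force: [1.1, -4.3, -3.2]
grip_width: 0.0157
```

Run:
```python
from h import *
g=np.radians
h=np.arctan2(-159,120)+NEST[2]; H=nest(-60,85,19); d=np.array([np.cos(h),np.sin(h),0])
O,r=rulenow(); print(O,r.as_euler('ZYX',degrees=True))
nose=O+r.apply([-.076-.0136,0,.006]); print(nose,H)
h2=np.arctan2(181,120)+NEST[2]; d2=np.array([np.cos(h2),np.sin(h2),0]); H2=nest(-60,-85,21)
a=rulepose(H+[0,0,.003],h,g(12),14); b=rulepose(H+d*.02+[0,0,.006],h,g(12),48); c=(b[0]+[0,0,.11],b[1])
e=rulepose(H2+d2*.012,h2,g(12),48); e1=(e[0]+[0,0,.11],e[1])
plan([a,b,c,e1,e,rulepose(H2,h2,g(12),26),rulepose(H2-[0,0,.003],h2,0,26)])
```

```text
[0.58365422 0.03056901 0.01252813] [-61.04187317  -0.13738681   0.1173784 ]
[0.54025496 0.10897307 0.01831326] [0.54283338 0.10963587 0.019     ]
at [0.5841 0.0297 0.0385] t 12.9167 q [-0.22  0.8   1.6   0.2   0.89 -0.86] f [ 1.1 -4.3 -3.2] g 0.0157
[0.94, 0.25, -2.05] [0.1, -11.9, 0.1] rows 1.7
[-5.33, -0.0, -1.0] [-0.0, -0.0, 0.0] rows 1.3
[-0.02, -0.02, -11.0] [0.0, 0.0, 0.0] rows 2.6
[1.14, 0.51, 0.1] [-0.0, -0.1, -27.4] rows 3.8
[0.78, 0.98, 0.1] [-0.0, -0.1, -27.4] rows 3.8
[0.25, 1.23, 0.1] [-0.0, -0.1, -27.4] rows 3.8
[-0.34, 1.2, 0.1] [-0.0, -0.1, -27.4] rows 3.8
[0.02, 0.02, 11.0] [-0.0, -0.0, -0.0] rows 2.6
[3.35, 0.0, 0.45] [0.0, 0.0, 0.0] rows 0.8
[-0.64, 0.0, 2.4] [0.0, 12.0, -0.0] rows 1.7
```

Call:
apply_moves:
  series:
    - [0.2,0,-0.7,0,-4,0,0]
    - [0.4,0,-1.4,0,-8,0,0]
    - [0.7,0,-2.1,0,-12,0,0]
    - [0.7,0,-2.1,0,-12,0,0]

```text
time: 13.25
position: [0.5824, 0.0337, 0.0619]
tool_rot: [0.507, 0.862, -0.001, 0.002]
ft_force: [2.6, -2.7, -4.5]
grip_width: 0.0155
```

Call:
apply_moves:
  series:
    - [-2.5,0,-0.5,0,0,0,0]
    - [-5,0,-1.2,0,0,0,0]
    - [-5,0,-5,0,0,0,0]
    - [-5,0,-9,0,0,0,0]
    - [-5,0,-12,0,0,0,0]

```text
time: 13.67
position: [0.6065, -0.0113, 0.1821]
tool_rot: [0.508, 0.861, 0.0, -0.001]
ft_force: [0.1, -0.2, -0.8]
grip_width: 0.0158
```

Call:
apply_moves:
  series:
    - [1.1,0.5,0,0,0,-27.4,0]
    - [1.1,0.5,0,0,0,-27.4,0]
    - [1.1,0.5,0,0,0,-27.4,0]
    - [1.1,0.5,0,0,0,-27.4,0]

```text
time: 14.0
position: [0.6046, 0.0016, 0.1805]
tool_rot: [0.287, 0.958, 0.0, -0.001]
ft_force: [-0.8, 0.1, -1.6]
grip_width: 0.0157
```

Call:
apply_moves:
  series:
    - [0.8,1,0,0,0,-27.4,0]
    - [0.8,1,0,0,0,-27.4,0]
    - [0.8,1,0,0,0,-27.4,0]
    - [0.8,1,0,0,0,-27.4,0]

```text
time: 14.33
position: [0.6034, 0.0144, 0.18]
tool_rot: [0.052, 0.999, 0.001, -0.002]
ft_force: [0.5, 0.1, -2.3]
grip_width: 0.0163
```

Call:
apply_moves:
  series:
    - [0.2,1.2,0,0,0,-27.4,0]
    - [0.2,1.2,0,0,0,-27.4,0]
    - [0.2,1.2,0,0,0,-27.4,0]
    - [0.2,1.2,0,0,0,-27.4,0]

```text
time: 14.67
position: [0.6027, 0.0265, 0.18]
tool_rot: [-0.186, 0.982, 0.001, -0.002]
ft_force: [0.5, 0.8, -1.5]
grip_width: 0.0159
```

Call:
apply_moves:
  series:
    - [-0.3,1.2,0,0,0,-27.4,0]
    - [-0.3,1.2,0,0,0,-27.4,0]
    - [-0.3,1.2,0,0,0,-27.4,0]
    - [-0.3,1.2,0,0,0,-27.4,0]
    - [-0.3,1.2,0,0,0,-27.4,0]

```text
time: 15.08
position: [0.6014, 0.0385, 0.18]
tool_rot: [-0.412, 0.911, 0.001, -0.001]
ft_force: [0.3, 0.7, -2.2]
grip_width: 0.0159
```

Run:
```python
from h import *
g=np.radians
h2=np.arctan2(181,120)+NEST[2]; d2=np.array([np.cos(h2),np.sin(h2),0]); H2=nest(-60,-85,21)
e=rulepose(H2+d2*.012,h2,g(12),48)
plan([e,rulepose(H2,h2,g(12),26),rulepose(H2-[0,0,.003],h2,0,26)])
W=cam("wrist"); im=robot.camera("wrist"); cv2.imwrite("pics/w12.png",im[:,:,::-1]); a=im.astype(int)
for n in ("w3","w12"):
    a=cv2.imread(f"pics/{n}.png")[:,:,::-1].astype(int)
    m=(a[...,0]>110)&(a[...,1]<70)&(a[...,2]<70); v,u=np.nonzero(m); q=(v<400)&(v>220)&(abs(u-326)<50); print(u[q].min(),u[q].max(),v[q].min(),v[q].max())
    k=a.sum(2)//3; e=lambda u:[int(x) for x in np.nonzero(abs(np.diff(k[:250,u:u+5].mean(1)))>12)[0]]
    print("edges u310",e(308)); v,u=np.nonzero((a[:,:,0]>130)&(a[:,:,1]<110)&(a[:,:,2]<110)&(abs(np.arange(640)-327)<15)); print("red",sorted(set(v[v<200])))
print(proj(W,[nest(-72,97,34),nest(-72,-97,34)]))
hs=cv2.cvtColor(im,cv2.COLOR_RGB2HSV); 
for nm,lo,hi in (("y",18,32),("v",135,165)):
    m=((hs[...,0]>=lo)&(hs[...,0]<=hi)&(hs[...,1]>140)&(hs[...,2]>60)).astype(np.uint8); m[300:]=0
    n,l,st,ce=cv2.connectedComponentsWithStats(m); print(nm,[(ce[i].round(1).tolist(),int(st[i,4])) for i in range(1,n) if st[i,4]>60])
```

```text
at [0.6014 0.0385 0.18  ] t 15.0833 q [-0.12  0.57  1.55  0.    1.02 -2.54] f [ 0.3  0.7 -2.2] g 0.0159
[-0.28, -0.33, 11.34] [0.3, -0.2, 0.3] rows 2.7
[3.35, 0.0, 0.45] [-0.0, -0.0, 0.0] rows 0.8
[-0.64, 0.0, 2.4] [0.0, 12.0, -0.0] rows 1.7
305 350 267 376
edges u310 [2, 3, 132]
red [np.int64(75), np.int64(76), np.int64(77)]
305 350 276 377
edges u310 [21, 22, 23, 24, 136, 137]
red [np.int64(81), np.int64(82)]
[[478.56986641 247.01889824]
 [329.40932275  -7.4464264 ]]
y [([156.0, 135.0], 509), ([477.0, 242.7], 427)]
v []
```

Call:
apply_moves:
  series:
    - [0,-0.1,4,0,0,0,0]
    - [-0.2,-0.3,8,0,0,0,0]
    - [-0.2,-0.3,10,0,0,0,0]
    - [-0.2,-0.3,11.2,0,0,0,0]
    - [-0.2,-0.3,11.2,0,0,0,0]

```text
time: 15.55
position: [0.6039, 0.0373, 0.0659]
tool_rot: [-0.41, 0.912, 0.001, -0.003]
ft_force: [-0.7, 0.6, -1.2]
grip_width: 0.0158
```

Call:
apply_moves:
  series:
    - [1.2,0,0,0,0,0,0]
    - [2.2,0,0.2,0,0,0,0]
    - [3.4,0,0.4,0,0,0,0]
    - [3.4,0,0.4,0,0,0,0]
    - [3.4,0,0.4,0,0,0,0]

```text
time: 15.97
position: [0.5829, 0.0108, 0.0659]
tool_rot: [-0.41, 0.912, -0.001, -0.0]
ft_force: [0.4, 3.0, -0.2]
grip_width: 0.0156
```

```bash
cat >> h.py <<'E'
def reading(name):
    W=cam("wrist"); im=robot.camera("wrist"); cv2.imwrite(f"pics/{name}.png",im[:,:,::-1]); a=im.astype(int); k=a.sum(2)//3
    e=lambda u:[int(x) for x in np.nonzero(abs(np.diff(k[:260,u:u+5].mean(1)))>11)[0]]
    print("edges nose",e(323),"channel",e(308),e(312)); X=ray(W,[[326,60],[326,120]],.024); print("mm/px",np.linalg.norm(X[0]-X[1])/60*1000)
    m=(a[...,0]>110)&(a[...,1]<70)&(a[...,2]<70); v,u=np.nonzero(m); q=(v<400)&(v>220)&(abs(u-326)<50); print("block",u[q].min(),u[q].max(),v[q].min(),v[q].max())
E
python3 - <<'E'
from h import *
g=np.radians
h2=np.arctan2(181,120)+NEST[2]; H2=nest(-60,-85,21)
plan([rulepose(H2,h2,g(12),26),rulepose(H2-[0,0,.003],h2,0,26)])
reading("w13")
E
```

```text
at [0.5829 0.0108 0.0659] t 15.9667 q [-0.17  0.72  1.67 -0.    0.75 -2.59] f [ 0.4  3.  -0.2] g 0.0156
[-0.21, 0.18, 0.39] [0.0, -0.2, 0.1] rows 0.1
[-0.64, 0.0, 2.4] [0.0, 12.0, -0.0] rows 1.7
edges nose [18, 21, 22, 23, 25, 26, 27, 38, 40, 63, 64, 65, 66, 134, 135, 136, 238, 239, 240] channel [2, 3, 4, 5, 6, 8, 54, 55, 56, 57, 135, 136, 238, 239, 240, 241] [0, 1, 2, 3, 5, 6, 7, 10, 11, 12, 13, 20, 22, 49, 50, 51, 52, 53, 57, 58, 135, 136, 239, 240, 241]
mm/px 0.390626770106364
block 306 350 277 378
```

Call:
apply_moves:
  series:
    - [-0.1,0.1,0.8,0,3,0,0]
    - [-0.2,0.1,1.5,0,6,0,0]
    - [-0.4,0.1,2.1,0,9,0,0]
    - [-0.5,0.1,2.6,0,12,0,0]
    - [-0.5,0.1,2.6,0,12,0,0]

```text
time: 16.43
position: [0.5877, 0.0173, 0.0383]
tool_rot: [-0.409, 0.906, -0.045, -0.095]
ft_force: [1.1, 3.6, 0.9]
grip_width: 0.0158
```

Run:
```python
from h import *
h2=np.arctan2(181,120)+NEST[2]; H2=nest(-60,-85,18)
plan([rulepose(H2,h2,0,26)]); O,r=rulenow(); print(O,r.as_euler('ZYX',degrees=True))
reading("w14")
```

```text
at [0.5877 0.0173 0.0383] t 16.4333 q [-0.08  0.81  1.55 -0.22  0.91 -2.35] f [1.1 3.6 0.9] g 0.0158
[-0.05, 0.09, 0.02] [-0.1, -0.2, 0.3] rows 0.1
[0.58696465 0.01651056 0.01231545] [48.62456093  0.17768845 -0.08329161]
edges nose [9, 10, 11, 13, 14, 15, 28, 29, 30, 31, 33, 34, 35, 58, 59, 60, 61, 129, 131] channel [39, 40, 41, 42, 43, 58, 135, 136] [0, 1, 2, 3, 7, 8, 10, 11, 37, 38, 39, 40, 55, 135, 136]
mm/px 0.3823828928093946
block 306 351 269 378
```

Call:
apply_moves:
  series:
    - [0,0,0,0,0,0,0.3]
    - [0,0,0,0,0,0,0.3]
    - [0,0,0,0,0,0,0.3]
    - [-0.8,0,0,0,0,0,0.3]
    - [-0.8,0,0,0,0,0,0.3]

```text
time: 16.9
position: [0.5922, 0.0217, 0.0372]
tool_rot: [-0.408, 0.907, -0.044, -0.095]
ft_force: [0.6, -0.0, -0.4]
grip_width: 0.0258
```

Call:
apply_moves:
  series:
    - [0,0,0,0,0,0,0.3]
    - [0,0,0,0,0,0,0.3]
    - [0,0,0,0,0,0,0.3]
    - [0,0,0,0,0,0,0.3]

```text
time: 17.23
position: [0.591, 0.0215, 0.037]
tool_rot: [-0.408, 0.907, -0.044, -0.096]
ft_force: [0.4, 0.5, -0.3]
grip_width: 0.0261
```

Run:
```python
from h import *
plan([]); reading("w15")
sc=robot.camera("scene");cs=caps(sc,cam("scene"));print(lean(cs,NEST[2])); cv2.imwrite("pics/s15.png",sc[:,:,::-1])
```

```text
at [0.591  0.0215 0.037 ] t 17.2333 q [-0.07  0.82  1.54 -0.21  0.92 -2.35] f [ 0.4  0.5 -0.3] g 0.0261
edges nose [0, 11, 12, 13, 14, 17, 18, 42, 43, 45, 46, 114, 115, 116, 117] channel [23, 24, 25, 26, 42, 43, 133, 134] [19, 20, 21, 22, 23, 39, 40, 133, 134]
mm/px 0.3795798723516907
block 306 351 268 377
[('nl', np.float64(0.0697), np.float64(0.1449)), ('nr', np.float64(0.0925), np.float64(0.1427))]
```

Call:
apply_moves:
  series:
    - [0,0,0,0,0,0,0]
    - [0,0,0,0,0,0,0]
    - [0,0,0,0,0,0,0]
    - [0,0,0,0,0,0,0]
  newtons: 20

```text
time: 17.67
position: [0.5908, 0.0218, 0.037]
tool_rot: [-0.408, 0.907, -0.044, -0.096]
ft_force: [-0.1, 0.7, 0.2]
grip_width: 0.0157
```

Call:
apply_moves:
  series:
    - [-0.1,0,0,0,0,0,0]
    - [-0.1,0,0,0,0,0,0]
    - [-0.1,0,0,0,0,0,0]

```text
time: 17.92
position: [0.5909, 0.0219, 0.037]
tool_rot: [-0.409, 0.907, -0.044, -0.097]
ft_force: [-2.4, -2.4, 3.9]
grip_width: 0.0158
```

Call:
apply_moves:
  series:
    - [-0.1,0,0,0,0,0,0]
    - [-0.1,0,0,0,0,0,0]
    - [-0.1,0,0,0,0,0,0]

```text
time: 18.17
position: [0.5909, 0.0219, 0.037]
tool_rot: [-0.409, 0.906, -0.044, -0.098]
ft_force: [-4.6, -3.3, 5.2]
grip_width: 0.0155
```

Run:
```python
from h import *
plan([]); reading("w16"); W=cam("wrist")
print((rz(-NEST[2],ray(W,[[327,15],[327,17],[327,132]],.024)-[NEST[0],NEST[1],0])*1000).round(1))
im=cv2.imread("pics/w16.png").sum(2)//3; print([(r,int(im[r,325:330].mean())) for r in range(0,50,2)])
```

```text
at [0.5909 0.0219 0.037 ] t 18.1667 q [-0.07  0.82  1.54 -0.21  0.93 -2.35] f [-4.6 -3.3  5.2] g 0.0155
edges nose [0, 1, 10, 11, 12, 13, 16, 17, 18, 42, 43, 44, 45, 113, 114, 115, 116] channel [21, 22, 23, 24, 25, 41, 42, 133, 134] [18, 19, 20, 21, 22, 38, 133, 134]
mm/px 0.38066902698003635
block 305 350 268 376
[[-62.8 -91.3  24. ]
 [-62.4 -90.7  24. ]
 [-38.4 -54.3  24. ]]
[(0, 146), (2, 174), (4, 202), (6, 210), (8, 208), (10, 179), (12, 122), (14, 109), (16, 108), (18, 170), (20, 173), (22, 173), (24, 173), (26, 173), (28, 174), (30, 174), (32, 174), (34, 173), (36, 173), (38, 174), (40, 174), (42, 177), (44, 111), (46, 165), (48, 179)]
```

Call:
apply_moves:
  series:
    - [0.2,-0.2,-0.05,0,0,1.0,0]
    - [0.2,-0.3,-0.05,0,0,1.5,0]
    - [0.2,-0.3,-0.05,0,0,1.5,0]

```text
time: 18.47
position: [0.5909, 0.0214, 0.0371]
tool_rot: [-0.397, 0.912, -0.043, -0.097]
ft_force: [-4.1, 4.7, 2.7]
grip_width: 0.016
```

Call:
apply_moves:
  series:
    - [-0.2,0,0,0,0,0,0]
    - [-0.2,0,0,0,0,0,0]
    - [-0.2,0,0,0,0,0,0]

```text
time: 18.72
position: [0.591, 0.0215, 0.037]
tool_rot: [-0.397, 0.911, -0.044, -0.099]
ft_force: [-8.4, -0.1, 6.3]
grip_width: 0.0159
```

```bash
cat >> h.py <<'E'
def ends():
    O,r=rulenow(); f=lambda x:(rz(-NEST[2],r.apply([x,0,.006])+O-[NEST[0],NEST[1],0])[0]*1000).round(1)
    print("heel(nest)",f(.104),"nose35",f(-.111), "head/pitch",r.as_euler('ZYX',degrees=True).round(2)[:2]-[np.degrees(NEST[2]),0])
E
python3 - <<'E'
from h import *
plan([]); ends(); reading("w17")
E
```

```text
at [0.591  0.0215 0.037 ] t 18.7167 q [-0.07  0.82  1.54 -0.21  0.93 -2.32] f [-8.4 -0.1  6.3] g 0.0159
heel(nest) [58.8 89.1 16. ] nose35 [-63.8 -87.6  18.1] head/pitch [55.23600069  0.54      ]
edges nose [0, 1, 2, 3, 4, 5, 6, 7, 8, 9, 17, 18, 19, 43, 44, 45, 46, 114, 115, 116, 117] channel [0, 1, 2, 18, 19, 20, 21, 37, 39, 133, 134, 135] [0, 1, 14, 15, 16, 17, 18, 20, 21, 22, 44, 114, 115, 116, 117]
mm/px 0.3813022705219003
block 304 350 268 377
```

Call:
apply_moves:
  series:
    - [0.2,0,0,0,0,0,0]
    - [0.2,0,0,0,0,0,0.3]
    - [0.2,0,0,0,0,0,0.3]
    - [0.2,0,0,0,0,0,0.3]
    - [0.2,0,0,0,0,0,0.3]

```text
time: 19.18
position: [0.5947, 0.0196, 0.0375]
tool_rot: [-0.397, 0.912, -0.046, -0.094]
ft_force: [-0.5, -1.2, 0.5]
grip_width: 0.025
```

Call:
apply_moves:
  series:
    - [0,0,0,0,0,0,0.3]
    - [0,0,0,0,0,0,0.3]
    - [0,0,0,0,0,0,0.3]
    - [0,0,0,0,0,0,0.3]
    - [0,0,0,0,0,0,0.3]

```text
time: 19.6
position: [0.5937, 0.0196, 0.0376]
tool_rot: [-0.397, 0.912, -0.045, -0.095]
ft_force: [0.2, -0.4, -0.3]
grip_width: 0.0263
```

Run:
```python
from h import *
plan([]); ends(); reading("w18"); im=cv2.imread("pics/w18.png")
S=cam("scene"); sc=robot.camera("scene"); cs=caps(sc,S);print({k:v[0].round(4).tolist() for k,v in cs.items()},lean(cs,NEST[2]))
u,v=proj(S,nest(60,95,24))[0].astype(int); print(u,v)
s=cv2.resize(sc[v-25:v+25,u-40:u+27],(536,400),interpolation=cv2.INTER_CUBIC)
s=np.hstack([s[:,:,::-1],cv2.resize(im[0:240,266:386],(200,400))]);cv2.imwrite("pics/s18.png",s)
```

```text
at [0.5937 0.0196 0.0376] t 19.6 q [-0.07  0.82  1.54 -0.21  0.92 -2.32] f [ 0.2 -0.4 -0.3] g 0.0263
heel(nest) [62.  87.5 17.3] nose35 [-60.9 -89.   17.9] head/pitch [55.15600069  0.17      ]
edges nose [12, 13, 14, 17, 18, 40, 41, 43, 44, 113, 114, 115, 116] channel [23, 24, 25, 26, 27, 44] [21, 22, 23, 24, 40, 133, 134]
mm/px 0.3806720506599601
block 314 361 267 375
{'fl': [0.6787, 0.1139, 0.034], 'fr': [0.6501, -0.0788, 0.034], 'nl': [0.5342, 0.1237, 0.034]} [('nl', np.float64(0.0739), np.float64(0.1449))]
339 328
```

View pics/s18.png

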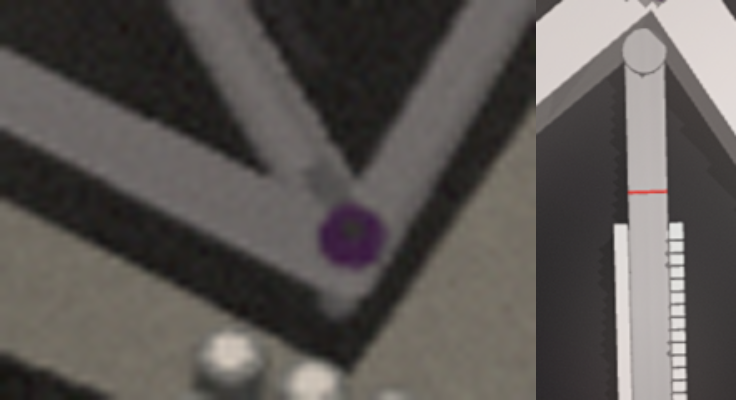

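Call:
apply_moves:
  series:
    - [0,0.4,0,0,0,-1.3,0.3]
    - [0,0.4,0,0,0,-1.3,0]
    - [0,0.4,0,0,0,-1.3,0]
    - [0,0.4,0,0,0,-1.3,0]
    - [0,0.4,0,0,0,-1.3,0]
  newtons: 30

```text
time: 20.12
position: [0.5907, 0.0222, 0.0376]
tool_rot: [-0.407, 0.907, -0.044, -0.095]
ft_force: [0.9, -0.7, 0.4]
grip_width: 0.0154
```

Call:
apply_moves:
  series:
    - [0,0,0,0,0,0,0]
    - [0.4,0,-0.1,0,0,0,0]
    - [0.8,0,-0.2,0,0,0,0]
    - [0.9,0,-0.8,0,-4,0,0]
    - [1.0,0,-1.5,0,-8,0,0]

```text
time: 20.53
position: [0.5868, 0.0181, 0.0543]
tool_rot: [-0.41, 0.912, -0.015, -0.03]
ft_force: [1.9, 2.1, 0.1]
grip_width: 0.0156
```

Run:
```python
from h import *
ends(); reading("w19")
g=np.radians; h2=np.arctan2(181,120)+NEST[2]; d2=np.array([np.cos(h2),np.sin(h2),0]); H2=nest(-60,-85,21)
b=rulepose(H2+d2*.02+[0,0,.006],h2,g(12),48); c=(b[0]+[0,0,.12],b[1])
q=R.from_quat([.09947,.97468,-.02121,.19912]); p=np.array([.4674,.2837,.1156])+R.from_euler('ZY',[-.203,-g(35)]).apply([.003,0,.001])
plan([b,c,((.53,.12,.26),tool(g(18),g(12))),(p+[0,0,.09],q),(p+[0,0,.03],q),(p,q)])
```

```text
heel(nest) [54.2 88.  48.9] nose35 [-63.1 -89.6  18.9] head/pitch [56.54600069 -8.01      ]
edges nose [2, 6, 7, 10, 11, 12, 18, 19, 20, 21, 22, 47, 49, 50, 51, 118, 119, 120, 251, 252] channel [0, 2, 30, 31, 32, 33, 42, 43, 132, 133, 134, 250, 251, 252] [5, 6, 7, 8, 26, 27, 28, 29, 30, 40, 41, 132, 133, 134, 250, 251, 252]
mm/px 0.3800846760895249
block 306 350 276 376
at [0.5858 0.0167 0.0559] t 20.5833 q [-0.13  0.75  1.63 -0.08  0.8  -2.49] f [ 0.7  1.5 -3.3] g 0.0157
[-3.61, -0.01, -1.91] [-0.1, -3.9, -0.1] rows 1.0
[-0.02, -0.02, -12.0] [0.0, -0.0, 0.0] rows 2.9
[-0.29, 11.03, -6.77] [3.1, -11.6, 30.2] rows 4.5
[1.79, 17.41, 4.92] [9.1, -10.8, 28.3] rows 4.4
[2.35, 0.01, 5.52] [0.0, 0.0, 0.0] rows 1.4
[1.18, 0.01, 2.76] [0.0, 0.0, 0.0] rows 0.7
```

Call:
apply_moves:
  series:
    - [-2,0,-1,0,-4,0,0]
    - [-3.6,0,-3,0,-4,0,0]
    - [-3.6,0,-7,0,-4,0,0]
    - [-3.6,0,-11,0,-4,0,0]
    - [-3.6,0,-14,0,-4,0,0]

```text
time: 21.0
position: [0.6161, 0.0518, 0.1937]
tool_rot: [-0.409, 0.912, -0.002, -0.001]
ft_force: [0.9, -0.5, -0.8]
grip_width: 0.0156
```

Call:
apply_moves:
  series:
    - [-0.3,11,-6.8,3.1,-11.6,30.2,0]
    - [-0.3,11,-6.8,3.1,-11.6,30.2,0]
    - [-0.3,11,-6.8,3.1,-11.6,30.2,0]
    - [-0.3,11,-6.8,3.1,-11.6,30.2,0]
    - [-0.3,11,-6.8,3.1,-11.6,30.2,0]

```text
time: 21.42
position: [0.5323, 0.1288, 0.2603]
tool_rot: [-0.155, 0.983, 0.015, 0.102]
ft_force: [0.9, 0.1, -1.8]
grip_width: 0.0159
```

Call:
apply_moves:
  series:
    - [1.8,17.4,4.9,9.1,-10.8,28.3,0]
    - [1.8,17.4,4.9,9.1,-10.8,28.3,0]
    - [1.8,17.4,4.9,9.1,-10.8,28.3,0]
    - [1.8,17.4,4.9,9.1,-10.8,28.3,0]
    - [1.8,17.4,4.9,9.1,-10.8,28.3,0]

```text
time: 21.83
position: [0.4921, 0.2404, 0.2209]
tool_rot: [0.025, 0.986, -0.018, 0.166]
ft_force: [-0.3, -1.0, -1.7]
grip_width: 0.0157
```

Run:
```python
from h import *
g=np.radians
q=R.from_quat([.09947,.97468,-.02121,.19912]); p=np.array([.4674,.2837,.1156])+R.from_euler('ZY',[-.203,-g(35)]).apply([.003,0,.001])
plan([(p+[0,0,.09],q),(p+[0,0,.02],q),(p,q)])
reading("w20")
```

```text
at [0.4921 0.2404 0.2209] t 21.8333 q [ 0.33  0.38  1.85 -0.25  0.63 -1.01] f [-0.3 -1.  -1.7] g 0.0157
[2.77, 4.19, 0.27] [1.7, -3.8, 8.4] rows 1.3
[2.75, 0.01, 6.44] [0.0, 0.0, 0.0] rows 1.7
[0.78, 0.0, 1.84] [0.0, 0.0, 0.0] rows 0.5
edges nose [4, 5, 6, 56, 57, 75, 76, 78, 98, 99] channel [89, 94, 99, 100, 172, 182, 183] [172, 180, 182, 183]
mm/px 0.7061121787305282
block 305 350 267 375
```

Call:
apply_moves:
  series:
    - [2.8,4.2,0.3,1.7,-3.8,8.4,0]
    - [2.8,4.2,0.3,1.7,-3.8,8.4,0]
    - [2.8,4.2,0.3,1.7,-3.8,8.4,0]

```text
time: 22.13
position: [0.4686, 0.2836, 0.2074]
tool_rot: [0.098, 0.975, -0.021, 0.199]
ft_force: [0.2, -0.5, -1.6]
grip_width: 0.0159
```

Run:
```python
from h import *
g=np.radians
q=R.from_quat([.09947,.97468,-.02121,.19912]); p=np.array([.4674,.2837,.1156])+R.from_euler('ZY',[-.203,-g(35)]).apply([.003,0,.001])
plan([(p+[0,0,.03],q),(p,q)])
a=cv2.imread("pics/w20.png");print(a[100:200:8,310].sum(1)//3,a[60:140:6,327].sum(1)//3)
```

```text
at [0.4686 0.2836 0.2074] t 22.1333 q [ 0.47  0.41  1.87 -0.46  0.59 -0.55] f [ 0.2 -0.5 -1.6] g 0.0159
[2.26, -0.01, 5.48] [0.0, 0.0, 0.2] rows 1.4
[1.18, 0.01, 2.76] [-0.0, 0.0, -0.0] rows 0.7
[168 141 140 146 139 157 157 157 157 160 232 156 156] [183 182 183 129 185 185 187 173 178 129 128 129 129 129]
```

Call:
apply_moves:
  series:
    - [1.1,0,2.7,0,0,0,0]
    - [2.3,0,5.5,0,0,0,0]
    - [2.3,0,5.5,0,0,0,0]

```text
time: 22.38
position: [0.4675, 0.281, 0.1437]
tool_rot: [0.097, 0.976, -0.024, 0.195]
ft_force: [-0.4, -0.3, -2.7]
grip_width: 0.0159
```

Call:
apply_moves:
  series:
    - [0.4,0,1,0,0,0,0]
    - [0.8,0,1.9,0,0,0,0]
    - [1.1,0,2.5,0,0,0,0]
    - [1.2,0,2.7,0,0,0,0]
    - [1.2,0,2.7,0,0,0,0]

```text
time: 22.8
position: [0.4711, 0.2827, 0.1198]
tool_rot: [0.098, 0.975, -0.021, 0.2]
ft_force: [-0.2, -0.8, -1.8]
grip_width: 0.016
```

Run:
```python
from h import *
g=np.radians
q=R.from_quat([.09947,.97468,-.02121,.19912]); p=np.array([.4674,.2837,.1156])+R.from_euler('ZY',[-.203,-g(35)]).apply([.003,0,.001])
plan([(p,q)])
reading("w21")
```

```text
at [0.4711 0.2827 0.1198] t 22.8 q [ 0.47  0.58  1.93 -0.7   0.39 -0.29] f [-0.2 -0.8 -1.8] g 0.016
[0.25, 0.02, 0.08] [0.1, 0.1, 0.2] rows 0.1
edges nose [4, 5, 6, 75, 76, 78] channel [133] [133]
mm/px 0.47589357034077717
block 305 350 267 375
```

Call:
apply_moves:
  series:
    - [0.2,0,0.2,0,0,0,0]
    - [0.2,0,0.2,0,0,0,0]
    - [0.2,0,0.2,0,0,0,0]

```text
time: 23.1
position: [0.4713, 0.2838, 0.1192]
tool_rot: [0.098, 0.974, -0.019, 0.202]
ft_force: [-1.2, -1.1, 7.9]
grip_width: 0.0161
```

Call:
apply_moves:
  series:
    - [0,0,0.05,0,0,0,0.15]
    - [0,0,0,0,0,0,0.4]
    - [0,0,0,0,0,0,0.5]
    - [0,0,0,0,0,0,0.6]
    - [0,0,0,0,0,0,0.7]

```text
time: 23.52
position: [0.4704, 0.2837, 0.1172]
tool_rot: [0.098, 0.975, -0.02, 0.201]
ft_force: [0.5, -0.1, 0.5]
grip_width: 0.0351
```

Call:
apply_moves:
  series:
    - [0,0,0,0,0,0,0.7]
    - [0,0,0,0,0,0,0.7]
    - [0,0,-3,0,0,0,0.7]
    - [0,0,-6,0,0,0,0.7]
    - [0,0,-8,0,0,0,0.7]

```text
time: 23.93
position: [0.4386, 0.29, 0.1914]
tool_rot: [0.098, 0.975, -0.02, 0.2]
ft_force: [-0.3, 0.6, -0.4]
grip_width: 0.06
```

Run:
```python
from h import *
plan([])
W=cam("wrist"); im=robot.camera("wrist"); cv2.imwrite("pics/w22.png",im[:,:,::-1]); a=im.astype(int)
m=(a[...,0]>120)&(a[...,1]<90)&(a[...,2]<90); v,u=np.nonzero(m); k=(v>150)&(v<330)&(abs(u-325)<50); print(u[k].min(),u[k].max(),v[k].min(),v[k].max())
rr=R.from_euler('ZY',[-.203,-np.radians(35)])
P=np.array([[-18,-8,36],[-18,8,36],[18,-8,36],[18,8,36]])/1000
print(proj(W,np.array([.4818,.2807,.0945])+rr.apply(P)).round(1).tolist())
# scene/top comparison with the start around the rule
for n in("scene","top"):
    b=robot.camera(n); cv2.imwrite(f"pics/{n}22.png",b[:,:,::-1]); a0=cv2.imread(f"pics/{n}0.png")[:,:,::-1]
    for nm,im2 in (("start",a0),("now",b)):
        i=im2.astype(int); m=(i[...,0]>110)&(i[...,1]<70)&(i[...,2]<70); y,x=np.nonzero(m); c=(453,268) if n=="scene" else (194,283)
        s=np.hypot(x-c[0],y-c[1])<16; print(n,nm,s.sum(),x[s].mean().round(1),y[s].mean().round(1))
    cs=caps(b,cam(n)); print(lean(cs,NEST[2]))
```

```text
at [0.4386 0.29   0.1914] t 23.9333 q [ 0.51  0.42  1.93 -0.52  0.54 -0.44] f [-0.3  0.6 -0.4] g 0.06
314 343 214 281
[[310.8, 215.1], [341.3, 215.2], [310.8, 283.1], [341.0, 283.1]]
scene start 79 450.7 264.0
scene now 13 451.5 264.6
[('nl', np.float64(0.0725), np.float64(0.1433)), ('nr', np.float64(0.0584), np.float64(0.1451))]
top start 94 192.1 283.0
top now 0 nan nan
[('nr', np.float64(0.0682), np.float64(0.1467))]<stdin>:13: RuntimeWarning: Mean of empty slice.
  ret = ret.dtype.type(ret / rcount)
```

Run:
```python
from h import *
Q=tool(NEST[2])
a=nest(50,138,35); print(a)
plan([((.45,.27,.29),tool(NEST[2],.1)),(a+[0,0,.25],Q),(a+[0,0,.04],Q),(a,Q)])
```

```text
[0.65922696 0.14653486 0.035     ]
at [0.4394 0.2904 0.1917] t 24.0833 q [ 0.51  0.42  1.93 -0.53  0.54 -0.44] f [-0.2 -0.2 -0.4] g 0.0603
[-5.22, -1.77, -8.46] [-0.7, 17.6, -3.2] rows 2.5
[-11.15, -4.63, 1.37] [0.0, 2.9, -0.0] rows 2.9
[-11.2, -4.63, 0.81] [0.0, 2.9, 0.0] rows 2.9
[0.0, -0.0, 10.5] [0.0, 0.0, 0.0] rows 2.5
[0.0, -0.0, 10.5] [0.0, 0.0, -0.0] rows 2.5
[0.0, -0.0, 4.0] [0.0, 0.0, 0.0] rows 1.0
```

Call:
apply_moves:
  series:
    - [-5.2,-1.8,-8.5,-0.7,17.6,-3.2,0.5]
    - [-5.2,-1.8,-8.5,-0.7,17.6,-3.2,0]
    - [-5.2,-1.8,-8.5,-0.7,17.6,-3.2,0]
    - [-5.2,-1.8,-8.5,-0.7,17.6,-3.2,0]

```text
time: 24.42
position: [0.4525, 0.2695, 0.292]
tool_rot: [0.071, 0.996, -0.002, 0.049]
ft_force: [1.7, 0.0, 0.4]
grip_width: 0.0417
```

Call:
apply_moves:
  series:
    - [-11.2,-4.6,1.4,0,2.9,0,0]
    - [-11.2,-4.6,1.4,0,2.9,0,0]
    - [-11.2,-4.6,1.4,0,2.9,0,0]
    - [-11.2,-4.6,1.4,0,2.9,0,0]

```text
time: 24.75
position: [0.562, 0.203, 0.2843]
tool_rot: [0.074, 0.997, -0.004, 0.026]
ft_force: [1.2, 0.2, -0.1]
grip_width: 0.0155
```

Call:
apply_moves:
  series:
    - [-11.2,-4.6,0.8,0,2.9,0,0]
    - [-11.2,-4.6,0.8,0,2.9,0,0]
    - [-11.2,-4.6,0.8,0,2.9,0,0]
    - [-11.2,-4.6,0.8,0,2.9,0,0]

```text
time: 25.08
position: [0.6652, 0.1409, 0.2802]
tool_rot: [0.074, 0.997, -0.002, -0.0]
ft_force: [0.4, 0.4, 0.4]
grip_width: 0.0006
```

Call:
apply_moves:
  series:
    - [0,0,12,0,0,0,0]
    - [0,0,12,0,0,0,0]
    - [0,0,12,0,0,0,0]
    - [0,0,12,0,0,0,0]

```text
time: 25.42
position: [0.652, 0.1453, 0.1529]
tool_rot: [0.072, 0.997, -0.002, -0.012]
ft_force: [-1.6, -0.6, -0.7]
grip_width: 0.0007
```

Run:
```python
from h import *
Q=tool(NEST[2]); a=nest(50,138,35)
plan([(a+[0,0,.03],Q),(a,Q)])
W=cam("wrist"); im=robot.camera("wrist"); cv2.imwrite("pics/w23.png",im[:,:,::-1])
hs=cv2.cvtColor(im,cv2.COLOR_RGB2HSV)
for nm,lo,hi in (("y",18,32),("v",135,165)):
    m=((hs[...,0]>=lo)&(hs[...,0]<=hi)&(hs[...,1]>120)&(hs[...,2]>60)).astype(np.uint8)
    n,l,st,ce=cv2.connectedComponentsWithStats(m); print(nm,[(ce[i].round(1).tolist(),st[i].tolist()) for i in range(1,n) if st[i,4]>60])
print(proj(W,[nest(-72,97,34),nest(71.6,107,34),nest(71.6,-87,34)]))
```

```text
at [0.652  0.1453 0.1529] t 25.4167 q [ 0.05  0.69  1.37 -0.    1.1  -1.37] f [-1.6 -0.6 -0.7] g 0.0007
[-0.91, 0.28, 8.77] [-0.3, -1.3, -0.1] rows 2.1
[0.0, -0.0, 3.0] [0.0, 0.0, 0.0] rows 0.7
y [([257.5, 42.3], [243, 26, 30, 33, 687]), ([2.1, 276.7], [0, 267, 7, 20, 93]), ([304.6, 342.1], [301, 304, 9, 76, 466]), ([351.0, 342.4], [347, 304, 8, 76, 468]), ([298.7, 407.7], [40, 393, 478, 26, 9786])]
v [([281.6, 274.5], [269, 264, 26, 21, 372])]
[[260.25272979  43.27063974]
 [284.43146325 279.12119888]
 [ -9.49892819 278.9723718 ]]
```

Call:
apply_moves:
  series:
    - [-0.5,0.2,4,-0.3,-1.3,0,0]
    - [-0.9,0.3,8,-0.3,-1.3,0,0]
    - [-0.9,0.3,10.5,-0.3,-1.3,0,0]
    - [-0.9,0.3,11.8,-0.3,-1.3,0,0]
    - [-0.9,0.3,11.8,-0.3,-1.3,0,0]

```text
time: 25.88
position: [0.6669, 0.1478, 0.0438]
tool_rot: [0.071, 0.997, 0.001, 0.008]
ft_force: [-0.3, 0.6, -0.0]
grip_width: 0.0004
```

```bash
cat >> h.py <<'E'
def tcpn():
    o=robot.get_obs(); f=R.from_rotvec([0,0,-NEST[2]]).apply(o['ft_force']); return (rz(-NEST[2],np.array(o['position'])-[NEST[0],NEST[1],0])[0]*1000).round(1), f.round(1), o['time']
def wlean(name):
    W=cam("wrist"); im=robot.camera("wrist"); cv2.imwrite(f"pics/{name}.png",im[:,:,::-1]); hs=cv2.cvtColor(im,cv2.COLOR_RGB2HSV)
    for nm,lo,hi in (("y",18,32),("v",135,165)):
        m=((hs[...,0]>=lo)&(hs[...,0]<=hi)&(hs[...,1]>120)&(hs[...,2]>60)).astype(np.uint8); m[300:]=0
        n,l,st,ce=cv2.connectedComponentsWithStats(m)
        for i in range(1,n):
            if st[i,4]>60: print(nm,ce[i].round(1),st[i].tolist(),(rz(-NEST[2],ray(W,[ce[i]],.034)-[NEST[0],NEST[1],0])[0]*1000).round(1))
E
python3 - <<'E'
from h import *
Q=tool(NEST[2])
print(tcpn()); plan([(nest(50,128,35),Q),(nest(50,119,35),Q)]); wlean("w24")
S=cam("scene");cs=caps(robot.camera("scene"),S);print(lean(cs,NEST[2]))
E
```

```text
(array([ 57.4, 140.3,  43.8]), array([-0.4,  0.6, -0. ]), 25.8833)
at [0.6669 0.1478 0.0438] t 25.8833 q [ 0.05  0.84  1.41 -0.    0.87 -1.37] f [-0.3  0.6 -0. ] g 0.0004
[0.76, -1.23, 0.87] [0.2, 0.9, -0.0] rows 0.4
[0.0, -0.9, -0.0] [0.0, 0.0, 0.0] rows 0.2
[('nr', np.float64(0.0535), np.float64(0.1456))]
```

Call:
apply_moves:
  series:
    - [0.7,0,0.8,0,0.9,0,0]
    - [0.7,-0.5,0.8,0,0.9,0,0]
    - [0.7,-1.0,0.8,0,0.9,0,0]
    - [0.7,-1.2,0.8,0,0.9,0,0]
    - [0.7,-1.2,0.8,0,0.9,0,0]

```text
time: 26.4
position: [0.6598, 0.1359, 0.038]
tool_rot: [0.072, 0.997, 0.002, 0.003]
ft_force: [0.1, 0.1, -0.6]
grip_width: 0.0008
```

Run:
```python
from h import *
print(tcpn())
```

```text
(array([ 52.1, 127.6,  38. ]), array([ 0.1,  0.1, -0.6]), 26.4)
```

Call:
apply_moves:
  series:
    - [0,-0.1,0.2,0,0,0,0]
    - [0,-0.2,0.2,0,0,0,0]
    - [0,-0.3,0.2,0,0,0,0]
    - [0,-0.4,0.2,0,0,0,0]

```text
time: 26.73
position: [0.6588, 0.1329, 0.0351]
tool_rot: [0.071, 0.997, 0.002, 0.002]
ft_force: [0.4, -0.4, 0.3]
grip_width: 0.0002
```

Call:
apply_moves:
  series:
    - [0,-0.1,0,0,0,0,0]
    - [0,-0.2,0,0,0,0,0]
    - [0,-0.3,0,0,0,0,0]
    - [0,-0.4,0,0,0,0,0]

```text
time: 27.07
position: [0.6582, 0.1289, 0.0351]
tool_rot: [0.071, 0.997, 0.002, 0.002]
ft_force: [-0.2, -0.0, -0.7]
grip_width: 0.0003
```

Run:
```python
from h import *
print(tcpn())
S=cam("scene");cs=caps(robot.camera("scene"),S);print({k:v[1] for k,v in cs.items()},lean(cs,NEST[2]))
cs=caps(robot.camera("top"),cam("top"));print(cs.keys(),lean(cs,NEST[2]))
wlean("w25")
```

```text
(array([ 51.5, 120.4,  35.1]), array([-0.2, -0. , -0.7]), 27.0667)
{'fl': 27, 'fr': 41, 'nr': 17} [('nr', np.float64(0.0615), np.float64(0.1452))]
dict_keys(['fr', 'nr']) [('nr', np.float64(0.0704), np.float64(0.1469))]
```

Call:
apply_moves:
  series:
    - [0,-0.1,0,0,0,0,0]
    - [0,-0.2,0,0,0,0,0]
    - [0,-0.2,0,0,0,0,0]

```text
time: 27.47
position: [0.6581, 0.1279, 0.0352]
tool_rot: [0.071, 0.997, 0.003, 0.002]
ft_force: [0.7, 4.3, 0.2]
grip_width: 0.0004
```

Call:
apply_moves:
  series:
    - [0,-0.1,0,0,0,0,0]
    - [0,-0.2,0,0,0,0,0]
    - [0,-0.2,0,0,0,0,0]

```text
time: 27.72
position: [0.6581, 0.1265, 0.0352]
tool_rot: [0.071, 0.997, 0.003, 0.003]
ft_force: [1.7, 6.1, -0.9]
grip_width: 0.0003
```

Call:
apply_moves:
  series:
    - [0,-0.1,0,0,0,0,0]
    - [0,-0.2,0,0,0,0,0]
    - [0,-0.2,0,0,0,0,0]

```text
time: 27.97
position: [0.658, 0.1246, 0.0352]
tool_rot: [0.071, 0.997, 0.003, 0.003]
ft_force: [0.9, 6.5, -1.7]
grip_width: 0.0003
```

Run:
```python
from h import *
print(tcpn())
S=cam("scene");cs=caps(robot.camera("scene"),S);print({k:v[1] for k,v in cs.items()},lean(cs,NEST[2]))
cs=caps(robot.camera("top"),cam("top"));print(cs.keys(),lean(cs,NEST[2]))
```

```text
(array([ 51.9, 116.1,  35.2]), array([-0. ,  6.6, -1.7]), 27.9667)
{'fl': 25, 'fr': 39, 'nr': 15} [('nr', np.float64(0.0364), np.float64(0.1457))]
dict_keys(['fr', 'nr']) [('nr', np.float64(0.0455), np.float64(0.1465))]
```

Call:
apply_moves:
  series:
    - [0,-0.1,0,0,0,0,0]
    - [0,-0.2,0,0,0,0,0]
    - [0,-0.3,0,0,0,0,0]
    - [0,-0.4,0,0,0,0,0]
    - [0,-0.4,0,0,0,0,0]

```text
time: 28.48
position: [0.6577, 0.1206, 0.0352]
tool_rot: [0.071, 0.997, 0.003, 0.003]
ft_force: [2.5, 5.8, -0.5]
grip_width: 0.0007
```

Call:
apply_moves:
  series:
    - [0,-0.1,0,0,0,0,0]
    - [0,-0.1,0,0,0,0,0]
    - [0,-0.1,0,0,0,0,0]

```text
time: 28.73
position: [0.6576, 0.1197, 0.0352]
tool_rot: [0.071, 0.997, 0.003, 0.003]
ft_force: [2.1, 6.6, -2.0]
grip_width: 0.0004
```

Run:
```python
from h import *
print(tcpn())
S=cam("scene");cs=caps(robot.camera("scene"),S);print({k:v[1] for k,v in cs.items()},lean(cs,NEST[2]))
cs=caps(robot.camera("top"),cam("top"));print(cs.keys(),lean(cs,NEST[2]))
```

```text
(array([ 52.2, 111.2,  35.2]), array([ 1.1,  6.8, -2. ]), 28.7333)
{'fl': 24, 'fr': 38, 'nl': 22, 'nr': 16} [('nl', np.float64(-0.0108), np.float64(0.1433)), ('nr', np.float64(-0.0001), np.float64(0.1453))]
dict_keys(['fr', 'nr']) [('nr', np.float64(0.0114), np.float64(0.1463))]
```

Call:
apply_moves:
  series:
    - [0,0.5,0,0,0,0,0]
    - [0,1.2,0,0,0,0,0]
    - [0,1.2,-4,0,0,0,0]
    - [0,1.2,-8,0,0,0,0]
    - [0,1.2,-12,0,0,0,0]

```text
time: 29.25
position: [0.6568, 0.1295, 0.1549]
tool_rot: [0.071, 0.997, 0.001, -0.0]
ft_force: [1.1, 0.2, 0.0]
grip_width: 0.0003
```

Call:
apply_moves:
  series:
    - [1,-5,-5,0,0,0,0]
    - [2,-10,-10,0,0,0,0]
    - [3,-12.3,-13,0,0,0,0]
    - [3,-12.3,-13,0,0,0,0]
    - [3,-12.3,-13,0,0,0,0]

```text
time: 29.67
position: [0.6106, 0.0082, 0.2895]
tool_rot: [0.072, 0.997, 0.0, 0.005]
ft_force: [0.4, -0.7, 0.1]
grip_width: 0.0006
```

Call:
apply_moves:
  series:
    - [0,0,0,0,0,0,0.3]
    - [0,0,0,0,0,0,0.5]

```text
time: 29.83
position: [0.6101, 0.0116, 0.2846]
tool_rot: [0.072, 0.997, 0.002, 0.002]
ft_force: [-0.2, 0.2, -0.0]
grip_width: 0.007
```

Run:
```python
from h import *
print(tcpn()); wlean("w26")
for n in("scene","top"):
    cs=caps(robot.camera(n),cam(n));print(n,lean(cs,NEST[2]))
```

```text
(array([ 20.5,  -2.5, 284.6]), array([-0.3,  0.2, -0. ]), 29.8333)
y [436.3  88.1] [427, 78, 20, 21, 296] [-72.9  94.3  34. ]
y [228.  245.1] [219, 237, 18, 18, 226] [ 70.7 -97.4  34. ]
v [214.1  88.2] [207, 79, 16, 20, 200] [ -73.1 -100.    34. ]
v [427.1 243.9] [419, 236, 17, 17, 175] [70.1 95.1 34. ]
scene [('nl', np.float64(0.0071), np.float64(0.143)), ('nr', np.float64(0.0226), np.float64(0.1459))]
top []
```

Run:
```python
from h import *
Q=tool(NEST[2])
plan([(nest(52,123,155),Q),(nest(52,123,36),Q),(nest(52,112,36),Q)])
```

```text
at [0.6094 0.013  0.2822] t 29.9833 q [-0.16  0.46  1.43  0.    1.25 -1.59] f [0.7 0.6 0.1] g 0.0181
[-3.26, 12.36, 12.77] [0.2, -0.0, 0.0] rows 4.3
[0.0, -0.0, 11.9] [0.0, 0.0, -0.0] rows 2.9
[0.0, -1.1, -0.0] [0.0, 0.0, 0.0] rows 0.3
```

Call:
apply_moves:
  series:
    - [-3.2,12.4,12.5,0.2,0,0,0]
    - [-3.2,12.4,12.5,0.2,0,0,0]
    - [-3.2,12.4,12.5,0.2,0,0,0]
    - [-3.2,12.4,12.5,0.2,0,0,0]
    - [-3.2,12.4,12.5,0.2,0,0,0]

```text
time: 30.4
position: [0.6571, 0.1354, 0.1526]
tool_rot: [0.069, 0.998, 0.0, -0.004]
ft_force: [0.9, 0.3, -0.3]
grip_width: 0.0029
```

Call:
apply_moves:
  series:
    - [0,0,0,0,0,0,0]
    - [0,0,0,0,0,0,0]

```text
time: 30.57
position: [0.6591, 0.1311, 0.1584]
tool_rot: [0.07, 0.998, -0.0, 0.0]
ft_force: [0.9, 0.1, 0.9]
grip_width: 0.0013
```

Call:
apply_moves:
  series:
    - [0,0,4,0,0,0,0]
    - [0,0,8,0,0,0,0]
    - [0,0,11,0,0,0,0]
    - [0,0,12,0,0,0,0]
    - [0,0,12,0,0,0,0]

```text
time: 30.98
position: [0.659, 0.1288, 0.0386]
tool_rot: [0.072, 0.997, -0.0, -0.0]
ft_force: [-1.0, 0.2, -0.1]
grip_width: 0.0003
```

Run:
```python
from h import *
print(tcpn()); plan([(nest(52,112,36),tool(NEST[2]))])
```

```text
(array([ 52.3, 120.4,  38.6]), array([-1. ,  0. , -0.1]), 30.9833)
at [0.659  0.1288 0.0386] t 30.9833 q [ 0.03  0.84  1.44 -0.    0.87 -1.4 ] f [-1.   0.2 -0.1] g 0.0003
[0.02, -0.84, 0.26] [-0.0, -0.0, -0.1] rows 0.2
```

Call:
apply_moves:
  series:
    - [0,-0.3,0.2,0,0,0,0]
    - [0,-0.6,0.2,0,0,0,0]
    - [0,-0.8,0.2,0,0,0,0]
    - [0,-0.9,0.2,0,0,0,0]

```text
time: 31.32
position: [0.6606, 0.1207, 0.0405]
tool_rot: [0.071, 0.997, 0.0, 0.004]
ft_force: [0.3, 0.4, -0.9]
grip_width: 0.0003
```

Call:
apply_moves:
  series:
    - [0,-0.1,0,0,0,0,0]
    - [0,-0.2,0,0,0,0,0]
    - [0,-0.3,0,0,0,0,0]
    - [0,-0.35,0,0,0,0,0]
    - [0,-0.35,0,0,0,0,0]

```text
time: 31.73
position: [0.6596, 0.1194, 0.0392]
tool_rot: [0.071, 0.997, 0.001, 0.003]
ft_force: [0.4, 4.5, 3.8]
grip_width: 0.0006
```

Run:
```python
from h import *
print(tcpn())
for n in("scene","top"):
    cs=caps(robot.camera(n),cam(n));print(n,lean(cs,NEST[2]))
```

```text
(array([ 54.2, 111.2,  39.2]), array([-0.2,  4.5,  3.8]), 31.7333)
scene [('nl', np.float64(-0.0099), np.float64(0.143)), ('nr', np.float64(0.004), np.float64(0.145))]
top [('nr', np.float64(0.0106), np.float64(0.1461))]
```

Call:
apply_moves:
  series:
    - [0,-0.1,0,0,0,0,0]
    - [0,-0.2,0,0,0,0,0]
    - [0,-0.25,0,0,0,0,0]
    - [0,-0.25,0,0,0,0,0]

```text
time: 32.17
position: [0.6595, 0.1175, 0.0392]
tool_rot: [0.072, 0.997, 0.002, 0.003]
ft_force: [1.7, 5.8, 3.1]
grip_width: 0.0007
```

Run:
```python
from h import *
print(tcpn())
for n in("scene","top"):
    cs=caps(robot.camera(n),cam(n));print(n,lean(cs,NEST[2]))
```

```text
(array([ 54.3, 109.3,  39.2]), array([0.9, 6. , 3.1]), 32.1667)
scene [('nl', np.float64(-0.0079), np.float64(0.1449)), ('nr', np.float64(-0.0101), np.float64(0.1447))]
top [('nr', np.float64(0.0014), np.float64(0.1463))]
```

Call:
apply_moves:
  series:
    - [0,0.5,0,0,0,0,0]
    - [0,1.4,0,0,0,0,0]
    - [0,1.4,-4,0,0,0,0]
    - [0,1.4,-8,0,0,0,0]
    - [0,1.4,-12,0,0,0,0]

```text
time: 32.68
position: [0.6586, 0.1295, 0.1574]
tool_rot: [0.071, 0.997, -0.001, -0.001]
ft_force: [1.1, -0.0, 0.5]
grip_width: 0.0002
```

Call:
apply_moves:
  series:
    - [1,-5,-5,0,0,0,0.5]
    - [2,-10,-10,0,0,0,0.7]
    - [3,-12.3,-13,0,0,0,0.7]
    - [3,-12.3,-13,0,0,0,0.7]
    - [3,-12.3,-13,0,0,0,0.7]

```text
time: 33.1
position: [0.6126, 0.0086, 0.2926]
tool_rot: [0.072, 0.997, -0.001, 0.005]
ft_force: [0.7, -0.2, 0.4]
grip_width: 0.0259
```

Call:
apply_moves:
  series:
    - [0,0,0,0,0,0,0.7]
    - [0,0,0,0,0,0,0.7]
    - [0,0,0,0,0,0,0.7]

```text
time: 33.35
position: [0.6115, 0.013, 0.2859]
tool_rot: [0.071, 0.997, 0.001, 0.0]
ft_force: [-0.8, 1.2, -1.0]
grip_width: 0.0462
```

Run:
```python
from h import *
print(tcpn()); wlean("w27")
for n in("scene","top"):
    cs=caps(robot.camera(n),cam(n));print(n,lean(cs,NEST[2]))
W=cam("wrist");print("handle ends pred",proj(W,[nest(-106+38*np.cos(.945),97+38*np.sin(.945),90),nest(-106-38*np.cos(.945),97-38*np.sin(.945),90)]))
t=nest(-106,97,93); Q=tool(.80)
plan([(t+[0,0,.09],Q),(t,Q)])
```

```text
(array([ 21.6,  -1. , 285.9]), array([-1. ,  1.1, -1. ]), 33.35)
y [435.3  88.3] [426, 78, 20, 21, 291] [-72.8  94.3  34. ]
y [225.3 244.3] [216, 236, 19, 18, 230] [ 70.7 -99.6  34. ]
v [214.9  88.2] [207, 79, 17, 20, 217] [-72.9 -99.4  34. ]
v [424.  243.7] [416, 236, 17, 17, 175] [70.1 93.2 34. ]
scene [('nl', np.float64(-0.0103), np.float64(0.1435)), ('nr', np.float64(0.0084), np.float64(0.1454))]
top []
handle ends pred [[499.69644768  68.80490563]
 [420.63648174   2.40445479]]
at [0.6116 0.0132 0.2857] t 33.5 q [-0.16  0.46  1.42  0.    1.26 -1.59] f [0.3 0.4 0.5] g 0.0563
[6.38, 4.89, 5.14] [0.0, -0.0, -27.0] rows 3.8
[3.47, 7.25, 5.14] [0.0, -0.0, -27.0] rows 3.8
[-0.0, 0.0, 9.0] [-0.0, -0.0, 0.0] rows 2.2
```

Call:
apply_moves:
  series:
    - [6.4,4.9,5.1,0,0,-27,0.7]
    - [6.4,4.9,5.1,0,0,-27,0.7]
    - [6.4,4.9,5.1,0,0,-27,0.7]
    - [6.4,4.9,5.1,0,0,-27,0.7]

```text
time: 33.83
position: [0.5508, 0.0727, 0.2329]
tool_rot: [-0.168, 0.986, 0.001, -0.004]
ft_force: [0.4, -0.5, 1.0]
grip_width: 0.0602
```

Call:
apply_moves:
  series:
    - [3.5,7.2,5.1,0,0,-27,0.7]
    - [3.5,7.2,5.1,0,0,-27,0.7]
    - [3.5,7.2,5.1,0,0,-27,0.7]
    - [3.5,7.2,5.1,0,0,-27,0.7]
    - [3.5,7.2,5.1,0,0,-27,0.7]

```text
time: 34.25
position: [0.4982, 0.1277, 0.1839]
tool_rot: [-0.391, 0.92, -0.0, -0.0]
ft_force: [0.6, -1.0, -0.2]
grip_width: 0.0609
```

Call:
apply_moves:
  series:
    - [0,0,0,0,0,0,0.7]
    - [0,0,0,0,0,0,0.7]

```text
time: 34.42
position: [0.5005, 0.1264, 0.1854]
tool_rot: [-0.389, 0.921, -0.001, 0.002]
ft_force: [-0.6, -0.7, 0.2]
grip_width: 0.0611
```

Run:
```python
from h import *
t=nest(-106,97,93); Q=tool(.80)
W=cam("wrist"); im=robot.camera("wrist"); cv2.imwrite("pics/w28.png",im[:,:,::-1])
plan([(t,Q)])
e=np.array([[38,0,5],[-38,0,5],[0,5,5],[0,-5,5]])/1000
pr=proj(W,nest(-106,97,90)+rz(.80,e)); print(pr.round(1))
k=im.astype(int).sum(2)//3
for r in (200,220,240,260): print(r,k[r,270:390:4].tolist())
```

```text
at [0.5005 0.1262 0.1856] t 34.4667 q [ 0.03  0.46  1.76 -0.    0.91 -2.34] f [-0.7  0.3 -0.6] g 0.0608
[0.0, 0.27, 9.26] [-0.2, 0.2, -0.1] rows 2.2
[[332.3 306.5]
 [332.4 179.9]
 [341.  245.9]
 [323.6 245.9]]
200 [136, 109, 106, 35, 35, 35, 37, 36, 38, 38, 37, 40, 39, 72, 98, 108, 104, 94, 68, 70, 71, 70, 73, 71, 59, 96, 140, 141, 142, 139]
220 [135, 134, 135, 134, 135, 107, 103, 78, 78, 64, 62, 64, 88, 99, 97, 108, 104, 93, 112, 67, 69, 69, 70, 70, 82, 141, 140, 143, 143, 144]
240 [34, 107, 116, 105, 95, 92, 73, 98, 97, 101, 106, 108, 63, 67, 98, 108, 105, 93, 143, 145, 142, 142, 139, 142, 142, 142, 140, 138, 144, 146]
260 [136, 136, 137, 122, 40, 45, 43, 44, 45, 75, 135, 137, 138, 139, 99, 109, 107, 95, 138, 143, 143, 140, 144, 143, 143, 143, 143, 146, 145, 143]
```

Call:
apply_moves:
  series:
    - [0,0.2,4,0,0,0,0.7]
    - [0,0.3,8,0,0,0,0.7]
    - [0,0.3,9.2,0,0,0,0.7]
    - [0,0.3,9.2,0,0,0,0.7]
    - [0,0.3,9.2,0,0,0,0.3]
  newtons: 50

```text
time: 34.88
position: [0.4984, 0.1279, 0.0932]
tool_rot: [-0.389, 0.921, -0.001, 0.001]
ft_force: [-0.3, 0.1, 0.1]
grip_width: 0.0584
```

Call:
apply_moves:
  series:
    - [0,0,0,0,0,0,0]
    - [0,0,0,0,0,0,0]
    - [0,0,0,0,0,0,0]
    - [0,0,0,0,0,0,0]
    - [0,0,0,0,0,0,0]

```text
time: 35.3
position: [0.4985, 0.1283, 0.0945]
tool_rot: [-0.389, 0.921, -0.001, 0.003]
ft_force: [-0.7, -0.5, -0.0]
grip_width: 0.029
```

Call:
apply_moves:
  series:
    - [0,0,0,0,0,0,0]
    - [0,0,0,0,0,0,0]
    - [0,0,0,0,0,0,0]

```text
time: 35.55
position: [0.4991, 0.1276, 0.0938]
tool_rot: [-0.39, 0.921, -0.002, 0.002]
ft_force: [-0.3, -4.7, -0.0]
grip_width: 0.0093
```

Run:
```python
from h import *
plan([(nest(-106,97,93),tool(.8))]); print(tcpn())
```

```text
at [0.4991 0.1276 0.0938] t 35.55 q [ 0.03  0.61  1.83 -0.    0.69 -2.34] f [-0.3 -4.7 -0. ] g 0.0093
[-0.03, 0.04, 0.08] [-0.3, 0.2, 0.1] rows 0.1
(array([-105.9,   96.5,   93.8]), array([ 0.4, -4.7, -0. ]), 35.55)
```

Call:
apply_moves:
  series:
    - [0,0,0,0,0,6,0]
    - [0,0,0,0,0,12,0]
    - [0,0,0,0,0,18,0]
    - [0,0,0,0,0,24,0]
    - [0,0,0,0,0,30,0]

```text
time: 35.97
position: [0.4997, 0.1265, 0.0938]
tool_rot: [-0.136, 0.991, -0.002, 0.003]
ft_force: [2.4, -7.7, 0.7]
grip_width: 0.0087
```

Call:
apply_moves:
  series:
    - [0,0,0,0,0,6,0]
    - [0,0,0,0,0,12,0]
    - [0,0,0,0,0,18,0]
    - [0,0,0,0,0,24,0]
    - [0,0,0,0,0,30,0]

```text
time: 36.38
position: [0.4997, 0.1252, 0.0938]
tool_rot: [0.124, 0.992, -0.002, 0.004]
ft_force: [1.4, -14.0, -0.1]
grip_width: 0.0086
```

Run:
```python
from h import *
plan([]); print(tcpn(), robot.get_obs()['moment'])
x=R.from_quat(robot.get_obs()['tool_rot']).apply([-1,0,0]); a=np.arctan2(x[1],x[0]); print("clamp by tool", .626+.80-a, "bar-from-nest", np.pi/2-(a-NEST[2]))
for n in("scene","top"):
    cs=caps(robot.camera(n),cam(n));print(n,lean(cs,NEST[2]))
```

```text
at [0.4997 0.1252 0.0938] t 36.3833 q [ 0.03  0.61  1.83 -0.01  0.69 -1.28] f [  1.4 -14.   -0.1] g 0.0086
(array([-104.9,   94.3,   93.8]), array([  3.4, -13.7,  -0.1]), 36.3833) [-2.19945002 -0.43740721  0.16520425]
clamp by tool 1.6745353822928335 bar-from-nest 1.67733170908773
scene [('nl', np.float64(-0.0107), np.float64(0.1433)), ('nr', np.float64(-0.0119), np.float64(0.1448))]
top [('nr', np.float64(0.0047), np.float64(0.1469))]
```

Call:
apply_moves:
  series:
    - [-0.1,-0.3,0,0,0,5,0]
    - [-0.1,-0.3,0,0,0,10,0]
    - [-0.1,-0.3,0,0,0,16,0]
    - [-0.1,-0.3,0,0,0,22,0]
    - [-0.1,-0.3,0,0,0,27,0]

```text
time: 36.9
position: [0.4992, 0.124, 0.0938]
tool_rot: [0.353, 0.936, -0.0, 0.003]
ft_force: [-0.4, -5.4, 1.0]
grip_width: 0.0084
```

Run:
```python
from h import *
plan([]); print(tcpn(), robot.get_obs()['moment'])
x=R.from_quat(robot.get_obs()['tool_rot']).apply([-1,0,0]); a=np.arctan2(x[1],x[0]); print("clamp by tool", .626+.80-a)
```

```text
at [0.4992 0.124  0.0938] t 36.9 q [ 0.03  0.61  1.84 -0.    0.69 -0.82] f [-0.4 -5.4  1. ] g 0.0084
(array([-105.2,   93. ,   93.8]), array([ 0.4, -5.4,  1. ]), 36.9) [-0.92132532 -0.28252196  0.18154003]
clamp by tool 2.1474427152733986
```

Call:
apply_moves:
  series:
    - [0,0,0,0,0,5,0]
    - [0,0,0,0,0,10,0]
    - [0,0,0,0,0,10,0]

```text
time: 37.15
position: [0.4989, 0.1236, 0.0938]
tool_rot: [0.432, 0.902, -0.0, 0.003]
ft_force: [0.7, -5.2, 0.5]
grip_width: 0.0084
```

Call:
apply_moves:
  series:
    - [0,0,0,0,0,0,0.3]
    - [0,0,0,0,0,0,0.7]
    - [0,0,0,0,0,0,0.7]
    - [0,0,0,0,0,0,0.7]
    - [0,0,0,0,0,0,0.7]

```text
time: 37.57
position: [0.4981, 0.1253, 0.0935]
tool_rot: [0.432, 0.902, 0.001, 0.002]
ft_force: [0.5, 0.6, -0.2]
grip_width: 0.0343
```

Call:
apply_moves:
  series:
    - [0,0,0,0,0,0,0.7]
    - [0,0,-4,0,0,0,0.7]
    - [0,0,-8,0,0,0,0.7]
    - [0,0,-9,0,0,0,0.7]
    - [0,0,-9,0,0,0,0.7]

```text
time: 37.98
position: [0.5002, 0.1254, 0.1867]
tool_rot: [0.432, 0.902, 0.003, 0.005]
ft_force: [0.3, 0.2, 0.3]
grip_width: 0.0599
```

Run:
```python
from h import *
plan([]); o=robot.get_obs(); x=R.from_quat(o['tool_rot']).apply([-1,0,0]); a=np.arctan2(x[1],x[0]); print("tool angle as clamp", np.pi/2-(a-NEST[2]))
W=cam("wrist"); im=robot.camera("wrist"); cv2.imwrite("pics/w29.png",im[:,:,::-1])
k=im.astype(int).sum(2)//3
print(proj(W,nest(-106,97,95)))
for r in (190,200,210,220,230,240,250,260,270,280): 
    row=k[r,270:390]; print(r,row[::3].tolist())
```

```text
at [0.5002 0.1254 0.1867] t 37.9833 q [ 0.03  0.46  1.77 -0.    0.91 -0.65] f [0.3 0.2 0.3] g 0.0599
tool angle as clamp 2.321569053090648
[[326.40314998 240.74554852]]
190 [143, 144, 143, 141, 141, 141, 121, 51, 62, 62, 70, 71, 70, 69, 67, 93, 101, 108, 106, 101, 82, 45, 46, 47, 46, 67, 144, 139, 135, 141, 139, 143, 140, 136, 137, 140, 138, 139, 138, 142]
200 [134, 142, 141, 57, 56, 62, 65, 73, 72, 71, 70, 71, 69, 68, 68, 92, 101, 107, 106, 99, 81, 45, 45, 43, 44, 46, 46, 45, 56, 142, 142, 141, 138, 139, 140, 140, 141, 135, 138, 140]
210 [58, 69, 65, 56, 54, 68, 69, 70, 69, 69, 67, 69, 70, 67, 67, 91, 100, 107, 105, 99, 86, 67, 65, 53, 43, 44, 44, 45, 43, 44, 44, 51, 141, 137, 140, 141, 136, 138, 141, 142]
220 [67, 65, 65, 64, 63, 52, 47, 48, 57, 67, 65, 66, 67, 67, 109, 87, 100, 106, 104, 99, 85, 109, 75, 63, 65, 65, 52, 39, 42, 44, 42, 43, 45, 44, 41, 136, 142, 134, 140, 142]
230 [64, 64, 64, 49, 50, 49, 47, 46, 44, 44, 43, 43, 67, 62, 107, 87, 98, 105, 105, 97, 85, 108, 70, 65, 65, 61, 105, 103, 102, 78, 41, 41, 42, 44, 45, 45, 45, 40, 130, 137]
240 [54, 51, 49, 48, 47, 46, 45, 44, 41, 41, 40, 41, 41, 37, 36, 87, 97, 105, 103, 98, 84, 63, 91, 106, 103, 93, 86, 94, 96, 96, 95, 89, 41, 43, 41, 42, 42, 44, 43, 45]
250 [49, 46, 47, 47, 44, 43, 42, 42, 41, 40, 39, 39, 38, 39, 36, 84, 98, 104, 103, 98, 84, 105, 111, 134, 113, 92, 92, 77, 61, 63, 94, 94, 116, 134, 106, 48, 40, 41, 43, 44]
260 [45, 42, 43, 42, 42, 41, 40, 39, 38, 39, 37, 38, 38, 36, 34, 80, 97, 104, 103, 97, 84, 134, 132, 133, 132, 132, 134, 132, 78, 129, 136, 135, 135, 135, 134, 135, 134, 106, 54, 41]
270 [43, 41, 41, 42, 39, 38, 37, 36, 36, 36, 36, 35, 71, 107, 103, 96, 97, 103, 104, 97, 84, 133, 132, 135, 62, 34, 36, 36, 38, 39, 35, 82, 137, 135, 135, 135, 136, 135, 135, 138]
280 [38, 38, 38, 39, 36, 37, 35, 35, 50, 105, 103, 127, 136, 136, 134, 98, 98, 103, 104, 97, 87, 33, 34, 35, 34, 35, 34, 36, 32, 35, 36, 37, 36, 37, 51, 139, 135, 135, 136, 136]
```

Run:
```python
from h import *
plan([(nest(21,0,285),tool(NEST[2]))])
```

```text
at [0.4987 0.1253 0.1848] t 38.0333 q [ 0.03  0.46  1.77 -0.    0.9  -0.65] f [-0.3 -0.1 -0.8] g 0.0603
[-7.88, 0.91, -4.97] [0.1, 0.2, -21.5] rows 3.0
[-7.65, -2.05, -4.99] [0.1, 0.2, -21.5] rows 3.0
```

Call:
apply_moves:
  series:
    - [-7.9,0.9,-5,0,0,-21.5,0.7]
    - [-7.9,0.9,-5,0,0,-21.5,0.7]
    - [-7.9,0.9,-5,0,0,-21.5,0.7]
    - [-7.9,0.9,-5,0,0,-21.5,0.7]

```text
time: 38.37
position: [0.5569, 0.0672, 0.2339]
tool_rot: [0.256, 0.967, 0.0, 0.003]
ft_force: [0.6, 0.4, 0.5]
grip_width: 0.0608
```

Call:
apply_moves:
  series:
    - [-7.7,-2.1,-5,0,0,-21.5,0.7]
    - [-7.7,-2.1,-5,0,0,-21.5,0.7]
    - [-7.7,-2.1,-5,0,0,-21.5,0.7]
    - [-7.7,-2.1,-5,0,0,-21.5,0.7]
    - [-7.7,-2.1,-5,0,0,-21.5,0.7]

```text
time: 38.78
position: [0.6085, 0.0137, 0.2813]
tool_rot: [0.074, 0.997, 0.001, -0.001]
ft_force: [-0.5, 0.6, -0.7]
grip_width: 0.0608
```

Call:
apply_moves:
  series:
    - [0,0,0,0,0,0,0.7]
    - [0,0,0,0,0,0,0.7]
    - [0,0,0,0,0,0,0.7]

```text
time: 39.03
position: [0.6089, 0.0142, 0.2826]
tool_rot: [0.071, 0.997, 0.0, 0.0]
ft_force: [0.2, 0.3, 0.3]
grip_width: 0.0607
```

Run:
```python
from h import *
print(tcpn()); wlean("w30")
sc=robot.camera("scene"); cs=caps(sc,cam("scene"));print(lean(cs,NEST[2])); cv2.imwrite("pics/scene30.png",sc[:,:,::-1])
tp=robot.camera("top"); cv2.imwrite("pics/top30.png",tp[:,:,::-1])
for n,im2,c in (("s",cv2.imread("pics/scene0.png")[:,:,::-1],(453,268)),("s",sc,(453,268)),("t",cv2.imread("pics/top0.png")[:,:,::-1],(194,283)),("t",tp,(194,283))):
    i=im2.astype(int); m=(i[...,0]>110)&(i[...,1]<70)&(i[...,2]<70); y,x=np.nonzero(m); s=np.hypot(x-c[0],y-c[1])<18
    if s.sum(): print(n,s.sum(),x[s].mean().round(1),y[s].mean().round(1))
a=cv2.imread("pics/scene0.png")[:,:,::-1].astype(int); d=abs(a-sc).sum(2)>60; d=d.astype(np.uint8); n,l,st,ce=cv2.connectedComponentsWithStats(d)
print([(ce[i].round().tolist(),int(st[i,4])) for i in range(1,n) if st[i,4]>25])
```

```text
(array([ 1.890e+01, -1.000e-01,  2.826e+02]), array([0.2, 0.4, 0.3]), 39.0333)
y [435.   91.2] [425, 81, 21, 21, 300] [-72.8  94.2  34. ]
y [223.9 248. ] [215, 239, 18, 19, 231] [ 70.6 -99.6  34. ]
v [213.1  91.2] [205, 82, 17, 20, 217] [-73.  -99.4  34. ]
v [423.8 247.3] [416, 240, 17, 16, 180] [70.2 93.1 34. ]
[('nl', np.float64(-0.0101), np.float64(0.1434)), ('nr', np.float64(0.0039), np.float64(0.1457))]
s 79 450.7 264.0
s 79 451.5 264.4
t 94 192.1 283.0
t 105 191.6 282.3
[([182.0, 45.0], 3129), ([331.0, 167.0], 19722), ([382.0, 36.0], 1167), ([470.0, 56.0], 5718), ([367.0, 70.0], 30), ([400.0, 86.0], 149), ([363.0, 122.0], 1285), ([167.0, 117.0], 1219), ([488.0, 114.0], 120), ([163.0, 139.0], 104), ([200.0, 182.0], 667), ([164.0, 194.0], 57), ([209.0, 226.0], 1243), ([444.0, 266.0], 64), ([301.0, 286.0], 1088), ([445.0, 275.0], 29), ([352.0, 317.0], 577), ([367.0, 317.0], 108), ([266.0, 351.0], 3933), ([409.0, 339.0], 26)]
```

```bash
python3 -c "
from rig import robot
print(robot.hand_in())"
```

```text
the job is handed in; nothing more can be done
None
```

I carried out the whole job and handed it in at about 39 s, well inside the 72 s limit. No verdict was reported.

- **Measuring:** The first time in the yellow diagonal, the heel ended up on top of the bar against the corner cap. I saw this and reseated it. By camera, the yellow diagonal then read about 20.6 mm. The violet read about 33 mm, where I expected 35–37 mm from the camera's lean estimate. A second seating gave the same violet value, so I took it as home. The diagonals therefore differed by about 13 mm.
- **Squaring:** I pushed the left bar over in two goes. My last wrist-camera check, after clamping, put the lean at about −0.005 rad, which places far_left at about 89.3 mm (allowed 87–93). Single left-side and right-side estimates from the scene camera ranged from −0.010 to +0.004 rad.
- **Clamp:** I turned the T-handle clockwise to about 2.3 rad. It was still lined up with the gripper there after I let go; I had expected it to spring back to about 2.1. Either way it is past the 1.92 needed.
- **Rule:** It is back on its stand with the grip block up. The block is within about 1–2 mm of its starting place in the scene and top views.
- **Other objects:** I planned every path clear of the racks, bottle, dish and carton, and felt no unexpected contact. I did not measure each one's final position.

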